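# Stand two glass gel plates up on the drying rack

## Task

Two washed glass plates lie flat on the deck of the drying rack. Slide each one along the deck until its foot edge meets the leaning bars, then tip it up from its overhanging free end so that it stands with its foot in the gutter and leans flat back against the bars, the two plates side by side in a neat row, each staying in the middle of its own half of the rack (near or far from the robot). Do not let a plate fall off the rack, and leave the tube rack, tip box and bottle where they are.

Things in the scene. Friction and masses are not known exactly. Their poses are not given: they have to be found in the camera images.
- rack: White plastic drying rack with dark steel leaning bars, fixed to the bench, 250 mm wide (y). Origin: at bench height, mid-width, under the far edge of its flat deck. x points across the deck to the bars, which is the robot's left (+y), give or take 15 degrees; y along the row towards the robot; z up. Deck top at z = 50 mm, from x = -105 to 0 mm; the bench before it (-x) is free.
- gutter (a point): Middle of the gutter's floor: the gutter runs along the rack's y, from the deck's edge (x = 0 in the rack's frame) to the bars (x = 16 mm), floor at z = 40 mm. The deck's edge, 10 mm higher, keeps a plate's foot from sliding back. A plate being tipped turns about its foot, which drops into the gutter.
- bars_top (a point): Top of the row of eight fixed round bars (8 mm thick), mid-row, z = 154 mm. The bars' fronts lie in one plane, from the gutter's far side (x = 16, z = 40 mm in the rack's frame) leaning back to +x, 15 degrees from vertical. A plate tipped a little past upright falls back on them by itself; its z axis is then 105 degrees from up.
- bay_near (a point): Middle of the near half of the rack (y = +60 mm), on the deck's edge opposite the bars, orange mark below. A plate pushed home lies flat with its foot edge at about x = 18 mm in the rack's frame and its free end overhanging this edge by about 37 mm, underside 50 mm over the bench: room to lift it from beneath with tilted fingertips.
- bay_far (a point): The same for the far half (y = -60 mm).
- plate_near: Green glass plate, 160 x 96 x 6 mm, about 0.22 kg, blue strips on its long edges, white band on its free end. Origin: centre of the underside; x along its length to the foot edge (80 mm away, nearest the bars), y across, z out of its top face. Starts flat on the deck's near half, foot 12 to 34 mm short of the bars, free end jutting out over the deck's other edge, turned up to 4 degrees.
- plate_far: Green glass plate, 160 x 96 x 6 mm, about 0.22 kg, blue strips on its long edges, white band on its free end. Origin: centre of the underside; x along its length to the foot edge (80 mm away, nearest the bars), y across, z out of its top face. Starts flat on the deck's far half, foot 12 to 34 mm short of the bars, free end jutting out over the deck's other edge, turned up to 4 degrees.
- plate_near_foot (a point): Middle of the foot edge of the near plate, on its underside; once leaning it is the plate's lower edge, in the gutter.
- plate_far_foot (a point): The same point of the far plate.
- tube_rack: Bystander: black tube rack with small tubes, 100 x 170 mm, 44 mm tall, origin at the centre of its underside. Stands behind the bars.
- tip_box: Bystander: blue and white tip box, 85 x 120 mm, 75 mm tall, origin at the centre of its underside. Stands behind the tube rack.
- wash_bottle: Bystander: white closed bottle, 64 mm wide, 130 mm tall, origin at the centre of its underside. Stands behind the tube rack.
Not all that is in view belongs to the job. Leave any brown or purple look-alike of the plate_far alone. Leave any black or purple look-alike of the plate_near alone.

How it is judged:
On the way:
1. one of the plates stands in the gutter, leaning on the bars (((angle between plate_near's own z axis and vertical between 1.758 and 1.908 rad and angle between the y axis of plate_near and the y axis of rack, either way round below 0.09 rad and x of plate_near_foot in the frame of rack between -0.003 and 0.022 m and z of plate_near_foot in the frame of rack between 0.034 and 0.048 m and y of plate_near_foot in the frame of rack between 0.035 and 0.085 m and linear speed of plate_near below 0.02 m/s and angular speed of plate_near below 0.1 rad/s) or (angle between plate_far's own z axis and vertical between 1.758 and 1.908 rad and angle between the y axis of plate_far and the y axis of rack, either way round below 0.09 rad and x of plate_far_foot in the frame of rack between -0.003 and 0.022 m and z of plate_far_foot in the frame of rack between 0.034 and 0.048 m and y of plate_far_foot in the frame of rack between -0.085 and -0.035 m and linear speed of plate_far below 0.02 m/s and angular speed of plate_far below 0.1 rad/s))), for 0.2 s.
At the end, for the whole second after the job is handed in: Both plates are at rest, each with its foot in the gutter, leaning back on the bars at 15 degrees from vertical (within 4.3 degrees), parallel to the bars' row within 5 degrees, and within 25 mm of the middle of its own half of the rack (angle between plate_near's own z axis and vertical between 1.758 and 1.908 rad and angle between the y axis of each of plate_near, plate_far and the y axis of rack, either way round below 0.09 rad and x of plate_near_foot in the frame of rack between -0.003 and 0.022 m and z of plate_near_foot in the frame of rack between 0.034 and 0.048 m and y of plate_near_foot in the frame of rack between 0.035 and 0.085 m and linear speed of each of plate_near, plate_far below 0.02 m/s and angular speed of each of plate_near, plate_far below 0.1 rad/s and angle between plate_far's own z axis and vertical between 1.758 and 1.908 rad and x of plate_far_foot in the frame of rack between -0.003 and 0.022 m and z of plate_far_foot in the frame of rack between 0.034 and 0.048 m and y of plate_far_foot in the frame of rack between -0.085 and -0.035 m); the robot touches nothing.
It fails at once if a plate falls off the rack (height (world z) of any of plate_near, plate_far below 0.035 m).
It fails at once if a bystander is moved by more than 20 mm or tipped (distance of any of tube_rack, tip_box, wash_bottle from where it was at the start of the episode above 0.02 m or angle between any of tube_rack, tip_box, wash_bottle's own z axis and vertical above 0.3 rad).
It also fails if it takes over 54 s, if anything falls off the work surface, if the arm or the gripper's body presses on something with over 40 N, if the wrist force passes 120 N, or if a joint passes its speed limit or range.

## Robot

A 6-joint arm with a two-finger parallel gripper is mounted at the origin on the work surface. World frame = base frame: x ahead of the robot, y to its left, z up, the work surface at z = 0. Lengths are in m, angles in rad, forces in N, time in s.
With the tool pointing down it reaches from about 0.25 to 0.725 m from the base axis. Payload 4 kg.
Tool frame: the origin (TCP) lies at the very end of the fingers, on their centre line; the grasp point (between the pads) lies 19 mm behind it (bot.pinch_z is the distance from the TCP to the grasp point, in m); z points along the fingers, x is the direction in which the jaws open and shut, and the axes are right-handed (so a half turn about z gives the same grasp; the last joint's range is limited). The gripper opens to 85 mm and grips with 20 to 120 N. Pads are 22 mm wide; open, the fingers measure 114 mm over their backs; the gripper's body (76 mm by 85 mm) begins 54 mm behind the grasp point. The pads swing forward as they close: fully open they stand 13 mm farther back than shut.
Start: joints at [1.179, 0.241, 0.005, 1.335, 0, 1.571], TCP at [0.191, 0.462, 0.231] pointing down, gripper open.
Joint ranges: [-2.72, 2.72], [-1.05, 1.87], [-1.09, 1.28], [-1.99, 2.15], [-1.42, 1.44], [-3.14, 3.14]. Speed limits (rad/s): [2.79, 2.79, 3.14, 3.14, 3.14, 3.14].

## Interface

Orientations are given as a unit quaternion [x, y, z, w].
In Python, from workcell import bot gives the robot as it stands. The module is installed in compiled form; this text tells all that it offers.
- The arm moves only by the shell command python3 -m inch 'ROWS'. ROWS is JSON, a list of rows, each a list of 7 numbers: the shift along the tool's x, y, z scaled (see below), then the turn, a rotation vector about the tool's x, y, z scaled (see below), then the gripper command: -1 is fully open, 1 is shut, values between are in proportion. In form: [[x, y, z, wx, wy, wz, gripper], ...]. A call has exactly 8 rows; each row shifts and turns the commanded pose from where the row before left it, along the tool's axes as they then stand; what a row does not reach is not made up. The controller multiplies each number of a shift by 2.5 cm and each number of a turn by 180 degrees. A row lasts 1/10 s, in which the tool goes at most 50 mm and 8.59 degrees, less where a joint would pass 70% of its speed; a pose out of reach is approached as far as the arm can. A call with a number of a shift or a turn outside -1 to 1 is refused whole. A call with a gripper value outside its range is refused whole. The fingers move at their own pace and stop on an object; the grip force is fixed at half the most. Time passes only in rows, so rows that do not move let the fingers close, or fill a call up. It gives the time, the measured TCP pose, the force and the opening at its end, in the units of the state.
- bot.get_obs(): the state, without advancing time (a new reading comes with each control period).
- bot.camera(name): name is "scene" or "top" or "wrist"; returns (picture, depth): 480x640x3 uint8, blue, green, red; 480x640 float32, m along the optical axis (not along the pixel's ray), 0 where there is no reading.
- bot.get_calibration(name): a dict with "vfov" (degrees; the focal length in pixels is half the picture's height over the tangent of half this angle, whatever the lens; pixels are square), "cx", "cy" (the principal point, pixels), "dist_coeffs" ([k1, k2, p1, p2, k3] as OpenCV has them; the pictures are not rectified), "R" (3x3) and "t" (3): a world point X has camera coordinates R X + t. Camera axes: x right, y down, z forward; pixel columns grow to the right and rows downward; lengths in m; the calibration is good to about 2 mm. A picture is of the moment at which its call begins: read the wrist's pose just before it. get_calibration takes no time and is no camera call; for the wrist camera it gives the pose at the moment of the call.
- bot.job_done(): hands the job in, once; it reports no verdict.
The state is a dict: "clock": time; "joint_pos": joint angles; "joint_vel": joint speeds; "tau": joint torques, N m; "eef_pos": TCP position; "tool_rot": TCP orientation; "ft_force": force on the tool from outside, world axes, zero at the start; "ft_torque": the same for the moment, N m; "grip_width": finger opening in m.
Only numpy, scipy, OpenCV 4.12 (cv2) and the standard library are available. Lean on these libraries where they do the work, as an engineer would, in place of code of your own. Each camera call takes 0.05 s, during which the arm holds its last target.

## Working session

There is one attempt and no reset: what is moved stays moved. The work goes in short steps, Python scripts to look and compute and a shell command to move; the robot and the scene stay as the last step left them, time stands still between calls to the robot, and variables do not carry over. Pictures are saved under pics/ and viewed, and the job is handed in when it is done.

```bash
mkdir -p pics; python3 - <<'E'
from workcell import bot
import cv2,numpy as np
o=bot.get_obs();print(o)
for n in("scene","top","wrist"):
    c=bot.get_calibration(n);im,d=bot.camera(n);print(n,c)
    cv2.imwrite(f"pics/{n}0.png",im);np.save(f"{n}0.npy",d)
E
```

```text
{'clock': 0.0, 'joint_pos': array([ 1.17897883e+00,  2.41412203e-01,  3.72399011e-03,  1.33518451e+00,
       -1.45569418e-05,  1.57078420e+00]), 'joint_vel': array([-1.64686698e-03, -4.91636349e-05, -9.85430583e-04,  9.11772185e-04,
        2.49709810e-04, -3.52185564e-05]), 'tau': array([ 1.77443860e-05, -3.72315359e+01,  2.52409887e+01,  1.69284706e-02,
       -3.26444126e-05,  5.43574785e-07]), 'eef_pos': array([0.19069933, 0.46152777, 0.23041324]), 'tool_rot': array([ 8.31220816e-01,  5.55941433e-01, -8.58934306e-04,  5.83218110e-04]), 'ft_force': array([ 1.13163574, -0.24732467,  0.05575585]), 'ft_torque': array([ 0.00543408, -0.01794738,  0.00661572]), 'grip_width': 0.08530657352360113}
scene {'vfov': 52.89797715895433, 'cx': 321.59027870702545, 'cy': 239.07046134333146, 'dist_coeffs': array([-0.11104017,  0.        ,  0.        ,  0.        ,  0.        ]), 'R': array([[-0.45078733,  0.89258999,  0.00859665],
       [ 0.68347931,  0.35134208, -0.63985528],
       [-0.57414878, -0.28256302, -0.76844734]]), 't': array([ 0.25143368, -0.3191919 ,  1.35910505])}
top {'vfov': 47.02682151023501, 'cx': 319.59244774898036, 'cy': 235.0752850788352, 'dist_coeffs': array([0.00176367, 0.        , 0.        , 0.        , 0.        ]), 'R': array([[ 2.62366534e-02, -9.99655688e-01, -3.79715526e-04],
       [-9.94041069e-01, -2.60490879e-02, -1.05847994e-01],
       [ 1.05801658e-01,  3.15454996e-03, -9.94382249e-01]]), 't': array([-0.03816954,  0.56785158,  1.26805417])}
wrist {'vfov': 68.66595830613224, 'cx': 323.27753132272437, 'cy': 238.18827848696827, 'dist_coeffs': array([-0.06435168,  0.        ,  0.        ,  0.        ,  0.        ]), 'R': array([[ 0.38152284,  0.92435757, -0.00184725],
       [ 0.87792795, -0.36173245,  0.31367523],
       [ 0.28927986, -0.12129601, -0.94952854]]), 't': array([-0.49950708, -0.04104817,  0.37995578])}
```

View pics/scene0.png

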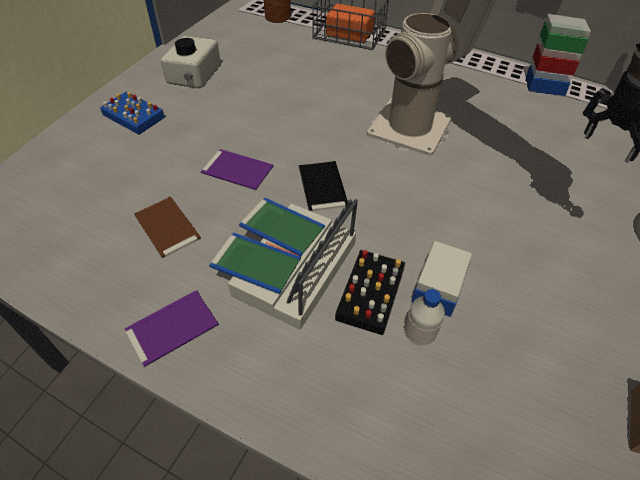

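View pics/top0.png

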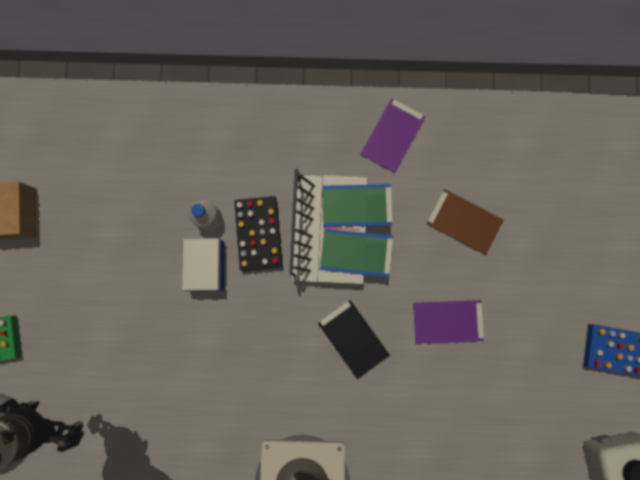

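View pics/wrist0.png

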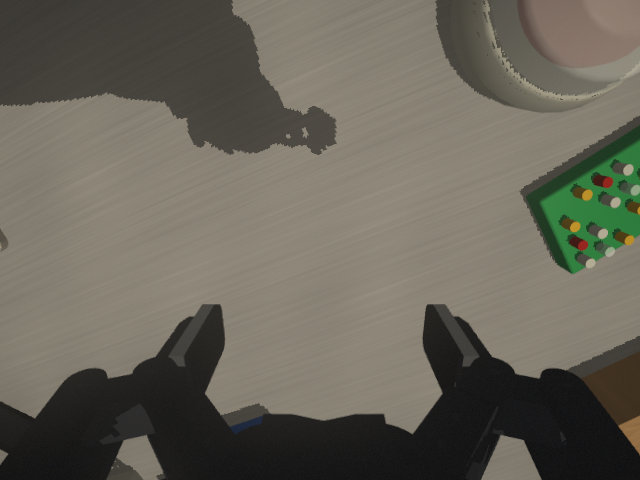

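Both pictures show the rack with its two green, blue-edged plates, at about (357,205) and (357,253) in top. The look-alikes are brown (466,222), black (354,340) and purple (393,135) and (449,322). Only the green plates on the rack fit the description. Next I measure them.

```bash
cat > h.py <<'E'
from workcell import bot
import cv2,numpy as np
def K(c,h=480):
    f=h/2/np.tan(np.radians(c["vfov"])/2);return np.array([[f,0,c["cx"]],[0,f,c["cy"]],[0,0,1]])
def ray(c,px):
    p=cv2.undistortPoints(np.array(px,float).reshape(-1,1,2),K(c),c["dist_coeffs"]).reshape(-1,2)
    d=np.c_[p,np.ones(len(p))]@c["R"]; o=-c["R"].T@c["t"]; return o,d
def plane(c,px,z):
    o,d=ray(c,px);return o+d*((z-o[2])/d[:,2])[:,None]
def proj(c,X):
    r,_=cv2.Rodrigues(c["R"]);return cv2.projectPoints(np.array(X,float).reshape(-1,1,3),r,c["t"],K(c),c["dist_coeffs"])[0].reshape(-1,2)
def cloud(c,d,m):
    v,u=np.nonzero(m&(d>0));o,r=ray(c,np.c_[u,v]);return o+r*d[v,u][:,None],np.c_[u,v]
E
python3 - <<'E'
from h import *
im=cv2.imread("pics/top0.png");d=np.load("top0.npy");c=bot.get_calibration("top")
cr=im[150:310,260:420];cv2.imwrite("pics/top0c.png",cv2.resize(cr,None,fx=3.75,fy=3.75,interpolation=cv2.INTER_CUBIC))
im2=cv2.imread("pics/scene0.png");cv2.imwrite("pics/scene0c.png",cv2.resize(im2[180:340,195:395],None,fx=4,fy=3.75*4/3.75,interpolation=cv2.INTER_CUBIC)[:600])
hsv=cv2.cvtColor(im,cv2.COLOR_BGR2HSV)
gm=cv2.inRange(hsv,(45,80,30),(95,255,255));gm[:,:300]=0;gm[:150]=0;gm[300:]=0;gm[:,420:]=0
bm=cv2.inRange(hsv,(100,120,40),(125,255,255));bm[:,:300]=0;bm[:150]=0;bm[300:]=0;bm[:,420:]=0
n,l,s,_=cv2.connectedComponentsWithStats(gm)
for i in range(1,n):
    if s[i,4]<300: continue
    cn=max(cv2.findContours((l==i).astype(np.uint8),0,1)[0],key=cv2.contourArea)
    w=plane(c,cn.reshape(-1,2),.056);r=cv2.minAreaRect((w[:,:2]*1000).astype(np.float32))
    P,_=cloud(c,d,l==i);print(s[i],r,cv2.boxPoints(r).tolist(),"z",np.median(P[:,2]))
n,l,s,_=cv2.connectedComponentsWithStats(bm)
for i in range(1,n):
    if s[i,4]<40: continue
    v,u=np.nonzero(l==i);w=plane(c,np.c_[u,v],.056)[:,:2]*1000
    q=np.polyfit(w[:,1],w[:,0],1);print("blue",s[i],w.min(0),w.max(0),"dx/dy deg",np.degrees(np.arctan(q[0])),"x at y mid",np.polyval(q,w[:,1].mean()),w[:,1].mean())
E
```

```text
[ 324  188   62   35 1972] ((638.840576171875, -102.24504852294922), (79.19143676757812, 139.3978271484375), 2.7557308673858643) [[595.9396362304688, -34.53041458129883], [602.6416625976562, -173.76705932617188], [681.7415161132812, -169.95968627929688], [675.0394897460938, -30.723037719726562]] z 0.05557504374862243
[ 322  232   64   41 2080] ((529.2006225585938, -102.6158218383789), (139.69883728027344, 79.04617309570312), 85.3896255493164) [[484.19097900390625, -169.06239318847656], [562.9813842773438, -175.41607666015625], [574.2102661132812, -36.16925048828125], [495.41986083984375, -29.815567016601562]] z 0.05571093856921594
blue [324 185  65   4 138] [ 676.31697091 -179.51268357] [687.3001665  -30.65519931] dx/dy deg -2.6839686298465373 x at y mid 682.3749895442268 -111.05920105743449
blue [325 222  66   4 204] [ 589.63702506 -185.33528189] [600.3162537  -35.11104223] dx/dy deg -2.223580765660319 x at y mid 595.1251887173394 -112.62498006302022
blue [325 230  67   8 166] [ 565.03162557 -187.99507144] [578.31253592 -35.52152332] dx/dy deg 3.522713360269971 x at y mid 571.4468106887908 -119.82674357407178
blue [321 267  68  10 203] [ 475.45094543 -182.25658862] [492.96568709 -28.50736265] dx/dy deg 5.278158595372854 x at y mid 484.6968136990041 -108.74747973924241
```

View pics/top0c.png

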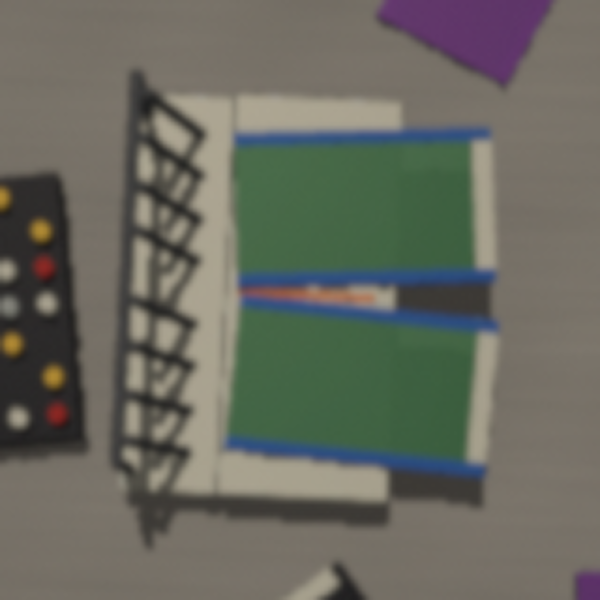

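View pics/scene0c.png

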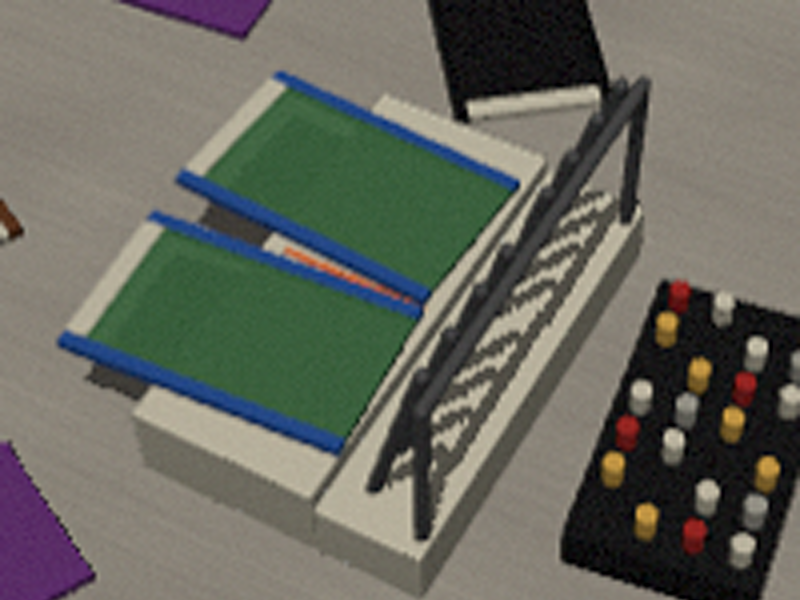

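```bash
python3 - <<'E'
from h import *
c=bot.get_calibration("top");d=np.load("top0.npy")
f=lambda x,y:(260+(x+.5)/3.75-.5,150+(y+.5)/3.75-.5)
w=plane(c,[f(234,96),f(217,492),f(401,102),f(388,501)],.05)*1000;print("deck corners: bar-far,bar-near,free-far,free-near\n",w.round(1))
m=np.zeros((480,640),bool);m[150:310,285:400]=1
P,px=cloud(c,d,m);P*=1000
def rep(n,s):
    Q=P[s];r=cv2.minAreaRect(Q[:,:2].astype(np.float32));print(n,len(Q),r,cv2.boxPoints(r).round(1).tolist())
rep("z>140",(P[:,2]>140))
D=(P[:,2]>44)&(P[:,2]<60);rep("deck+plates",D)
# all four outer edges of rack: z~36-60
h=np.histogram(P[:,2],np.arange(-5,170,5));print([(int(b),int(a)) for a,b in zip(*h) if a>30])
c2=bot.get_calibration("scene");g=lambda x,y:(195+(x+.5)/4-.5,180+(y+.5)/4-.5)
print("scene corners free-near, bar-near(545,157), bar-far(317,503), free-far(137,405)",plane(c2,[g(386,96),g(547,157),g(317,503),g(137,405)],.05).round(4)*1000)
print("scene bar tops near/far z.158", plane(c2,[g(645,85),g(418,408)],.154)*1000)
E
```

```text
deck corners: bar-far,bar-near,free-far,free-near
 [[ 707.7  -25.4   50. ]
 [ 460.8  -21.3   50. ]
 [ 706.6 -129.8   50. ]
 [ 458.  -126.1   50. ]]
z>140 530 ((584.3077392578125, 28.441898345947266), (18.357545852661133, 230.33056640625), 88.83654022216797) [[469.0, 21.600000381469727], [699.2999877929688, 16.899999618530273], [699.5999755859375, 35.29999923706055], [469.3999938964844, 40.0]]
deck+plates 6831 ((582.7845458984375, -78.22917175292969), (225.451171875, 250.2779541015625), 88.93511199951172) [[455.6000061035156, -188.60000610351562], [705.7999877929688, -193.3000030517578], [710.0, 32.20000076293945], [459.79998779296875, 36.79999923706055]]
[(-5, 3847), (0, 3550), (5, 559), (10, 37), (30, 61), (35, 1095), (40, 944), (45, 747), (50, 2705), (55, 3292), (60, 301), (130, 31), (140, 44), (145, 266), (150, 171), (155, 48)]
scene corners free-near, bar-near(545,157), bar-far(317,503), free-far(137,405) [[ 461.4 -126.5   50. ]
 [ 461.5  -24.9   50. ]
 [ 711.9  -24.8   50. ]
 [ 703.9 -133.2   50. ]]
scene bar tops near/far z.158 [[481.9206079   36.24905369 154.        ]
 [703.44520451  28.8068824  154.        ]]
```

Rack origin is about (584, -23.5) mm with its x axis 1° off +y. The foot edges are at about rack x = -8 (far) and -10 (near), turned by about ∓3.5°. Measured heights and sizes match the given ones. Next: work out the rows for a transit to a pose in front of the near plate's free end.

```bash
cat > plan.py <<'E'
import sys
from h import *
from scipy.spatial.transform import Rotation as Ro
O=np.array([.5837,-.0235,0]);a=np.radians(1.05)
EX=np.array([np.sin(a),np.cos(a),0]);EY=np.array([-np.cos(a),np.sin(a),0]);EZ=np.array([0,0,1.])
def w(x,y,z): return O+EX*x/1000+EY*y/1000+EZ*z/1000
def inr(p): p=np.asarray(p)-O;return np.array([p@EX,p@EY,p[2]])*1000
def tgt(th): # tool z tilted th deg towards rack x
    t=np.radians(th);z=EX*np.sin(t)-EZ*np.cos(t);x=-EY;return Ro.from_matrix(np.c_[x,np.cross(z,x),z])
def plan(pos,th,n):
    o=bot.get_obs();R=Ro.from_quat(o["tool_rot"]);T=tgt(th);rv=(R.inv()*T).as_rotvec()
    dp=(np.array(pos)-o["eef_pos"])/n
    print("t",o["clock"],"turn total deg",np.degrees(rv).round(2),"rack pos",inr(o["eef_pos"]).round(1))
    for i in range(n):
        Ri=R*Ro.from_rotvec(rv*i/n);print((Ri.inv().apply(dp)/.025).round(3).tolist(),(rv/n/np.pi).round(4).tolist())
def here():
    o=bot.get_obs();print("t",o["clock"],"rack",inr(o["eef_pos"]).round(1),"F",o["ft_force"].round(1),"err",np.degrees((Ro.from_quat(o["tool_rot"]).inv()*tgt(0)).as_rotvec()).round(1),"w",o["grip_width"],"j",o["joint_pos"].round(2))
E
python3 -c "
from plan import *
p=w(-203,56,230);print(p);plan(p,0,28)"
```

```text
[ 0.52398944 -0.22543972  0.23      ]
t 0.15 turn total deg [6.00e-02 8.00e-02 6.86e+01] rack pos [477.9 401.8 230.6]
[-0.725, 0.815, 0.002] [0.0, 0.0, 0.0136]
[-0.69, 0.845, 0.002] [0.0, 0.0, 0.0136]
[-0.653, 0.874, 0.002] [0.0, 0.0, 0.0136]
[-0.615, 0.901, 0.002] [0.0, 0.0, 0.0136]
[-0.576, 0.926, 0.002] [0.0, 0.0, 0.0136]
[-0.536, 0.95, 0.002] [0.0, 0.0, 0.0136]
[-0.495, 0.972, 0.002] [0.0, 0.0, 0.0136]
[-0.453, 0.992, 0.002] [0.0, 0.0, 0.0136]
[-0.41, 1.011, 0.002] [0.0, 0.0, 0.0136]
[-0.366, 1.028, 0.002] [0.0, 0.0, 0.0136]
[-0.322, 1.042, 0.001] [0.0, 0.0, 0.0136]
[-0.277, 1.055, 0.001] [0.0, 0.0, 0.0136]
[-0.232, 1.066, 0.001] [0.0, 0.0, 0.0136]
[-0.186, 1.075, 0.001] [0.0, 0.0, 0.0136]
[-0.14, 1.082, 0.001] [0.0, 0.0, 0.0136]
[-0.094, 1.087, 0.001] [0.0, 0.0, 0.0136]
[-0.047, 1.09, 0.001] [0.0, 0.0, 0.0136]
[-0.001, 1.091, 0.001] [0.0, 0.0, 0.0136]
[0.046, 1.09, 0.001] [0.0, 0.0, 0.0136]
[0.093, 1.087, 0.001] [0.0, 0.0, 0.0136]
[0.139, 1.082, 0.001] [0.0, 0.0, 0.0136]
[0.185, 1.075, 0.001] [0.0, 0.0, 0.0136]
[0.231, 1.066, 0.001] [0.0, 0.0, 0.0136]
[0.276, 1.055, 0.001] [0.0, 0.0, 0.0136]
[0.321, 1.043, 0.001] [0.0, 0.0, 0.0136]
[0.365, 1.028, 0.001] [0.0, 0.0, 0.0136]
[0.409, 1.011, 0.001] [0.0, 0.0, 0.0136]
[0.452, 0.993, 0.001] [0.0, 0.0, 0.0136]
```

```bash
python3 -m inch '[[-0.72,0.8,0,0,0,0.0136,-0.3],[-0.69,0.84,0,0,0,0.0136,-0.3],[-0.65,0.87,0,0,0,0.0136,-0.3],[-0.61,0.9,0,0,0,0.0136,-0.3],[-0.57,0.92,0,0,0,0.0136,-0.3],[-0.53,0.95,0,0,0,0.0136,-0.3],[-0.5,0.97,0,0,0,0.0136,-0.3],[-0.45,0.99,0,0,0,0.0136,-0.3]]'
python3 -m inch '[[-0.41,1,0,0,0,0.0136,-0.3],[-0.37,1,0,0,0,0.0136,-0.3],[-0.32,1,0,0,0,0.0136,-0.3],[-0.28,1,0,0,0,0.0136,-0.3],[-0.23,1,0,0,0,0.0136,-0.3],[-0.19,1,0,0,0,0.0136,-0.3],[-0.14,1,0,0,0,0.0136,-0.3],[-0.09,1,0,0,0,0.0136,-0.3]]'
python3 -m inch '[[-0.05,1,0,0,0,0.0136,-0.3],[0,1,0,0,0,0.0136,-0.3],[0.05,1,0,0,0,0.0136,-0.3],[0.09,1,0,0,0,0.0136,-0.3],[0.14,1,0,0,0,0.0136,-0.3],[0.19,1,0,0,0,0.0136,-0.3],[0.23,1,0,0,0,0.0136,-0.3],[0.28,1,0,0,0,0.0136,-0.3]]'
python3 -c "
from plan import *
here();plan(w(-203,56,190),0,8)"
```

```text
clock: 0.95
eef_pos: [0.2858, 0.2655, 0.2311]
tool_rot: [0.914, 0.406, -0.0, 0.0]
ft_force: [1.0, 0.5, 0.9]
grip_width: 0.0556
clock: 1.75
eef_pos: [0.3744, 0.0782, 0.2311]
tool_rot: [0.97, 0.244, -0.0, -0.0]
ft_force: [0.2, 0.0, -0.1]
grip_width: 0.0559
clock: 2.55
eef_pos: [0.4643, -0.103, 0.231]
tool_rot: [0.997, 0.076, -0.0, -0.0]
ft_force: [-0.4, -0.3, 0.2]
grip_width: 0.0553
t 2.55 rack [-81.7 117.9 231. ] F [-0.4 -0.3  0.2] err [-0.   0.   9.7] w 0.055285613838525004 j [-0.22  0.19 -0.06  1.32  0.    1.2 ]
t 2.55 turn total deg [-0.02  0.04  9.74] rack pos [-81.7 117.9 231. ]
[0.203, 0.65, 0.205] [-0.0, 0.0, 0.0068]
[0.216, 0.646, 0.205] [-0.0, 0.0, 0.0068]
[0.23, 0.641, 0.205] [-0.0, 0.0, 0.0068]
[0.244, 0.636, 0.205] [-0.0, 0.0, 0.0068]
[0.257, 0.631, 0.205] [-0.0, 0.0, 0.0068]
[0.27, 0.625, 0.205] [-0.0, 0.0, 0.0068]
[0.284, 0.619, 0.205] [-0.0, 0.0, 0.0068]
[0.297, 0.613, 0.205] [-0.0, 0.0, 0.0068]
```

```bash
python3 -m inch '[[0.2,0.65,0.2,0,0,0.0068,-0.3],[0.22,0.65,0.2,0,0,0.0068,-0.3],[0.23,0.64,0.2,0,0,0.0068,-0.3],[0.24,0.64,0.2,0,0,0.0068,-0.3],[0.26,0.63,0.2,0,0,0.0068,-0.3],[0.27,0.63,0.2,0,0,0.0068,-0.3],[0.28,0.62,0.2,0,0,0.0068,-0.3],[0.3,0.61,0.2,0,0,0.0068,-0.3]]'
python3 - <<'E'
from plan import *
here()
im,d=bot.camera("wrist");cv2.imwrite("pics/wrist1.png",im)
E
```

```text
clock: 3.35
eef_pos: [0.5247, -0.2259, 0.1908]
tool_rot: [1.0, -0.01, -0.0, -0.0]
ft_force: [0.6, -0.4, 0.1]
grip_width: 0.0555
t 3.35 rack [-203.5   55.3  190.8] F [ 0.6 -0.4  0.1] err [-0.  0. -0.] w 0.055456995124969585 j [-0.41  0.4   0.12  1.29 -0.    1.18]
```

View pics/wrist1.png

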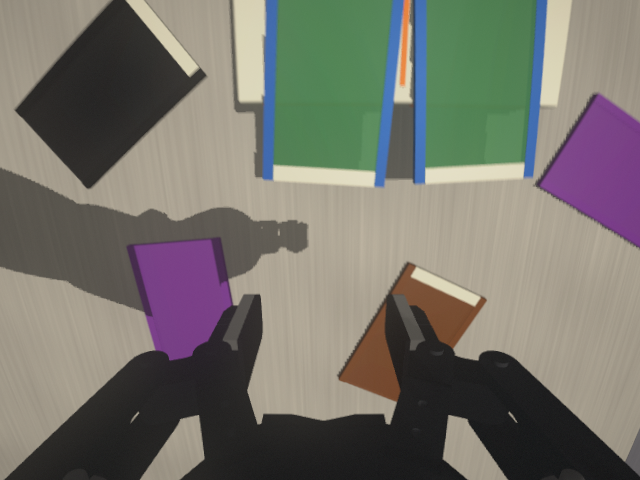

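The wrist view shows the near plate's free end from (268,180) to (382,187) and the far one's from (416,183) to (528,178). The purple and brown look-alikes lie flat on the bench under the fingers.

```bash
python3 - <<'E'
from plan import *
c=bot.get_calibration("wrist")
for n,p,z in(("near",[(266,178),(383,187)],.056),("far",[(416,183),(531,177)],.056),("deck",[(236,102),(558,106)],.05)):
    print(n,[inr(q).round(1).tolist() for q in plane(c,p,z)])
E
```

```text
near [[-166.1, 99.0, 56.0], [-173.5, 6.8, 56.0]]
far [[-170.2, -19.3, 56.0], [-164.8, -112.4, 56.0]]
deck [[-109.0, 120.0, 50.0], [-109.9, -129.2, 50.0]]
```

```bash
python3 -m inch '[[0.1,0,0.88,0,0,0,-0.3],[0,0,0.88,0,0,0,-0.3],[0,0,0.88,0,0,0,-0.3],[0,0,0.88,0,0,0,-0.3],[0,0,0.88,0,0,0,-0.3],[0,0,0.88,0,0,0,-0.3],[0,0,0.88,0,0,0,-0.3],[0,0,0,0,0,0,-0.3]]'
python3 -m inch '[[0,-0.3,0,0,0,0,-0.3],[0,-0.3,0,0,0,0,-0.3],[0,-0.3,0,0,0,0,-0.3],[0,-0.2,0,0,0,0,-0.3],[0,-0.2,0,0,0,0,-0.3],[0,-0.2,0,0,0,0,-0.3],[0,-0.1,0,0,0,0,-0.3],[0,0,0,0,0,0,-0.3]]'
python3 -c "
from plan import *
here()
im,d=bot.camera('wrist');cv2.imwrite('pics/wrist2.png',im)"
```

```text
clock: 4.2
eef_pos: [0.5242, -0.2238, 0.034]
tool_rot: [1.0, -0.009, -0.003, -0.001]
ft_force: [-0.7, 0.6, -0.5]
grip_width: 0.0555
clock: 5.0
eef_pos: [0.5273, -0.1842, 0.0374]
tool_rot: [1.0, -0.008, -0.0, -0.0]
ft_force: [-0.4, -0.5, 0.5]
grip_width: 0.0554
t 5.0 rack [-161.7   53.5   37.4] F [-0.4 -0.5  0.5] err [-0.   0.   0.1] w 0.05541910099753841 j [-0.34  0.51 -0.13  0.93  0.    1.25]
```

View pics/wrist2.png

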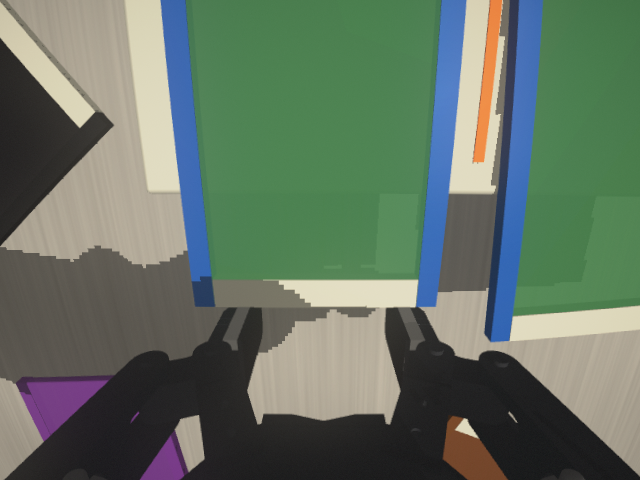

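The near plate is now square to the fingers, its free edge at row 306 from x=195 to 437. Next I measure how far it still has to go.

```bash
python3 - <<'E'
from plan import *
c=bot.get_calibration("wrist")
for n,p,z in(("near",[(195,306),(437,306)],.056),("deck",[(150,191),(494,193)],.05),("far",[(485,340),(510,340)],.056)):
    print(n,[inr(q).round(1).tolist() for q in plane(c,p,z)])
E
```

```text
near [[-150.2, 104.6, 56.0], [-150.0, 8.0, 56.0]]
deck [[-104.9, 118.9, 50.0], [-105.4, -11.2, 50.0]]
far [[-166.3, -14.3, 56.0], [-166.5, -25.2, 56.0]]
```

```bash
python3 -m inch '[[0,-0.06,0,0,0,0,-0.3],[0,-0.06,0,0,0,0,-0.3],[0,-0.06,0,0,0,0,-0.3],[0,-0.04,0,0,0,0,-0.3],[0,-0.04,0,0,0,0,-0.3],[0,-0.04,0,0,0,0,-0.3],[0,-0.02,0,0,0,0,-0.3],[0,0,0,0,0,0,-0.3]]'
python3 -m inch '[[0,-0.02,0,0,0,0,-0.3],[0,-0.02,0,0,0,0,-0.3],[0,0,0,0,0,0,-0.3],[0,0,0,0,0,0,-0.3],[0,0,0,0,0,0,-0.3],[0,0,0,0,0,0,-0.3],[0,0,0,0,0,0,-0.3],[0,0,0,0,0,0,-0.3]]'
python3 -c "
from plan import *
here()"
```

```text
clock: 5.85
eef_pos: [0.5273, -0.1764, 0.0371]
tool_rot: [1.0, -0.009, -0.0, -0.0]
ft_force: [-0.2, -1.3, -0.3]
grip_width: 0.0557
clock: 6.65
eef_pos: [0.5274, -0.176, 0.0373]
tool_rot: [1.0, -0.009, -0.0, 0.0]
ft_force: [-0.8, -4.5, -0.3]
grip_width: 0.0554
t 6.65 rack [-153.5   53.5   37.3] F [-0.8 -4.5 -0.3] err [0. 0. 0.] w 0.05540136477825973 j [-0.32  0.51 -0.14  0.92 -0.    1.27]
```

Contact force is 4.5 N, so the near plate is home. I back off, then move across to the far plate.

```bash
python3 -m inch '[[0,0.5,0,0,0,0,-0.3],[0,0.75,0,0,0,0,-0.3],[0,0.75,0,0,0,0,-0.3],[0.92,0,0,0,0,0,-0.3],[0.92,0,0,0,0,0,-0.3],[0.92,0,0,0,0,0,-0.3],[0.92,0,0,0,0,0,-0.3],[0.92,0,0,0,0,0,-0.3]]'
python3 -m inch '[[0,0,0,0,0,0,-0.3],[0,-0.3,0,0,0,0,-0.3],[0,-0.3,0,0,0,0,-0.3],[0,-0.25,0,0,0,0,-0.3],[0,-0.25,0,0,0,0,-0.3],[0,-0.25,0,0,0,0,-0.3],[0,-0.25,0,0,0,0,-0.3],[0,0,0,0,0,0,-0.3]]'
python3 -c "
from plan import *
here()
im,d=bot.camera('wrist');cv2.imwrite('pics/wrist3.png',im)"
```

```text
clock: 7.45
eef_pos: [0.6426, -0.2275, 0.0372]
tool_rot: [1.0, -0.009, 0.0, -0.001]
ft_force: [0.9, -0.1, 0.4]
grip_width: 0.0553
clock: 8.25
eef_pos: [0.6423, -0.1866, 0.0375]
tool_rot: [1.0, -0.008, 0.0, -0.0]
ft_force: [-0.1, 1.3, -1.0]
grip_width: 0.0557
t 8.25 rack [-162.   -61.5   37.5] F [-0.1  1.3 -1. ] err [-0.  -0.   0.1] w 0.05567623416036599 j [-0.28  0.7   0.22  1.09  0.    1.3 ]
```

View pics/wrist3.png

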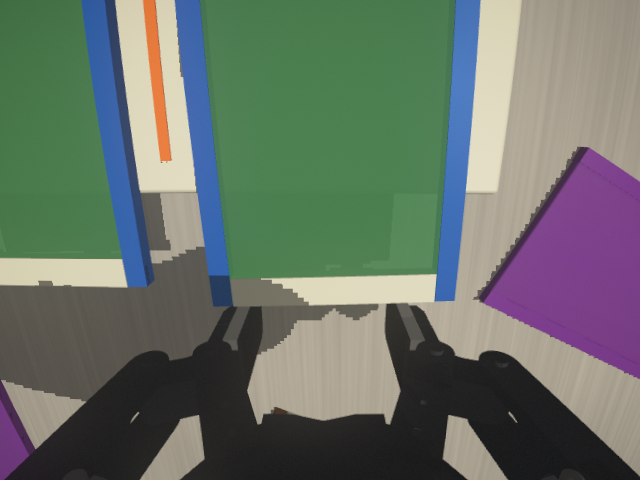

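The far plate is nearly square, with its free edge from (213,305) to (455,300). I push on to the same stop.

```bash
python3 -m inch '[[0,-0.06,0,0,0,0,-0.3],[0,-0.06,0,0,0,0,-0.3],[0,-0.06,0,0,0,0,-0.3],[0,-0.06,0,0,0,0,-0.3],[0,-0.04,0,0,0,0,-0.3],[0,-0.04,0,0,0,0,-0.3],[0,-0.02,0,0,0,0,-0.3],[0,0,0,0,0,0,-0.3]]'
python3 -m inch '[[0,-0.02,0,0,0,0,-0.3],[0,-0.02,0,0,0,0,-0.3],[0,-0.02,0,0,0,0,-0.3],[0,0,0,0,0,0,-0.3],[0,0,0,0,0,0,-0.3],[0,0,0,0,0,0,-0.3],[0,0,0,0,0,0,-0.3],[0,0,0,0,0,0,-0.3]]'
python3 -c "
from plan import *
here()
c=bot.get_calibration('wrist')
im,d=bot.camera('wrist');cv2.imwrite('pics/wrist4.png',im)"
```

```text
clock: 9.1
eef_pos: [0.6426, -0.1792, 0.0374]
tool_rot: [1.0, -0.009, 0.0, 0.0]
ft_force: [-0.3, -1.8, 1.0]
grip_width: 0.0555
clock: 9.9
eef_pos: [0.6426, -0.1783, 0.0374]
tool_rot: [1.0, -0.009, 0.0, 0.0]
ft_force: [1.1, -6.0, 1.3]
grip_width: 0.0556
t 9.9 rack [-153.7  -61.7   37.4] F [ 1.1 -6.   1.3] err [ 0.1 -0.   0. ] w 0.055601386722087025 j [-0.27  0.7   0.21  1.08 -0.    1.32]
```

View pics/wrist4.png

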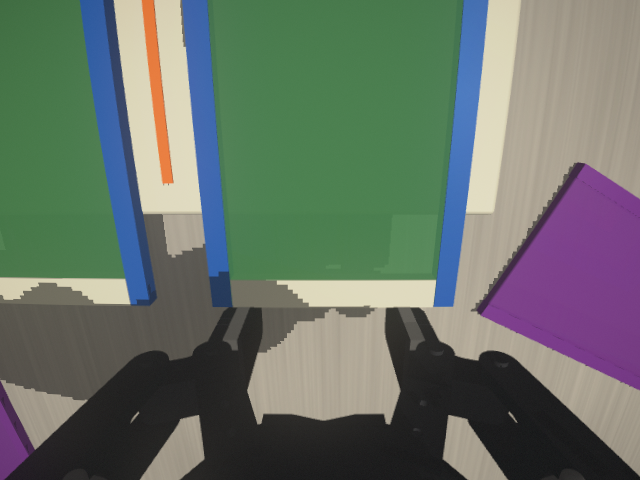

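Both plates are home and parallel. Next I plan the retreat and a 55° tilt in front of the far plate.

```bash
python3 - <<'E'
from plan import *
c=bot.get_calibration("wrist")
for n,p,z in(("far",[(213,306),(453,306)],.056),("near",[(155,302)],.056),("deck",[(494,213)],.05)):
    print(n,[inr(q).round(1).tolist() for q in plane(c,p,z)])
plan(w(-200,-64,38),55,8)
E
```

```text
far [[-142.2, -18.0, 56.0], [-142.2, -114.0, 56.0]]
near [[-140.6, 5.5, 56.0]]
deck [[-105.3, -127.8, 50.0]]
t 9.95 turn total deg [ 5.505e+01 -1.000e-02  4.000e-02] rack pos [-153.7  -61.7   37.4]
[0.011, 0.231, -0.003] [0.0382, -0.0, 0.0]
[0.011, 0.23, -0.03] [0.0382, -0.0, 0.0]
[0.011, 0.224, -0.058] [0.0382, -0.0, 0.0]
[0.011, 0.216, -0.084] [0.0382, -0.0, 0.0]
[0.011, 0.204, -0.109] [0.0382, -0.0, 0.0]
[0.011, 0.19, -0.133] [0.0382, -0.0, 0.0]
[0.011, 0.172, -0.155] [0.0382, -0.0, 0.0]
[0.011, 0.152, -0.174] [0.0382, -0.0, 0.0]
```

```bash
python3 -m inch '[[0.02,0.23,0,0.0382,0,0,-0.3],[0.02,0.23,-0.03,0.0382,0,0,-0.3],[0.02,0.22,-0.06,0.0382,0,0,-0.3],[0.02,0.22,-0.08,0.0382,0,0,-0.3],[0.02,0.2,-0.11,0.0382,0,0,-0.3],[0.02,0.19,-0.13,0.0382,0,0,-0.3],[0.02,0.17,-0.16,0.0382,0,0,-0.3],[0.02,0.15,-0.17,0.0382,0,0,-0.3]]'
python3 -c "
from plan import *
here();plan(w(-190,-66,25),55,8)
im,d=bot.camera('scene');cv2.imwrite('pics/s5.png',im)
im,d=bot.camera('wrist');cv2.imwrite('pics/w5.png',im)"
```

```text
clock: 10.75
eef_pos: [0.6466, -0.2236, 0.0394]
tool_rot: [0.886, -0.008, 0.006, -0.464]
ft_force: [0.4, -0.3, -0.3]
grip_width: 0.0556
t 10.75 rack [-198.9  -66.5   39.4] F [ 0.4 -0.3 -0.3] err [-55.3  -0.2   0. ] w 0.0555812364354721 j [-0.64  1.32  1.11  2.05  0.74  0.68]
t 10.75 turn total deg [-0.33 -0.15  0.11] rack pos [-198.9  -66.5   39.4]
[-0.003, 0.034, 0.078] [-0.0002, -0.0001, 0.0001]
[-0.003, 0.034, 0.078] [-0.0002, -0.0001, 0.0001]
[-0.003, 0.034, 0.078] [-0.0002, -0.0001, 0.0001]
[-0.003, 0.034, 0.078] [-0.0002, -0.0001, 0.0001]
[-0.003, 0.034, 0.078] [-0.0002, -0.0001, 0.0001]
[-0.003, 0.034, 0.078] [-0.0002, -0.0001, 0.0001]
[-0.003, 0.034, 0.078] [-0.0002, -0.0001, 0.0001]
[-0.003, 0.034, 0.078] [-0.0002, -0.0001, 0.0001]
```

View pics/s5.png

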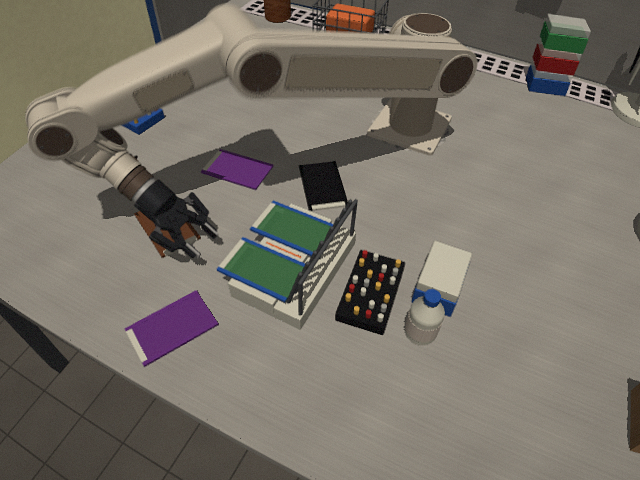

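View pics/w5.png

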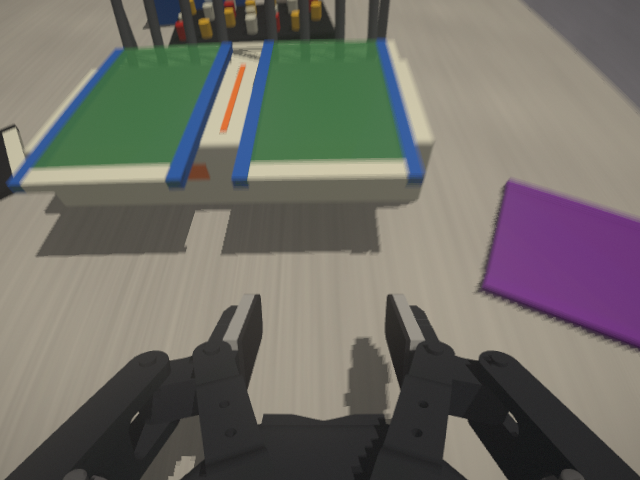

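The arm reaches this pose. The fingers are level with the middle of the far plate at (325,165) in the wrist view. I lower them and slide in beneath the overhang.

```bash
python3 -m inch '[[0,0.09,0.21,0,0,0,-0.3],[0,0.09,0.21,0,0,0,-0.3],[0,0.09,0.21,0,0,0,-0.3],[0,-0.2,0.28,0,0,0,-0.3],[0,-0.2,0.28,0,0,0,-0.3],[0,-0.2,0.28,0,0,0,-0.3],[0,-0.2,0.28,0,0,0,-0.3],[0,0,0,0,0,0,-0.3]]'
python3 -c "
from plan import *
here();plan(w(-128,-66,25),55,8)
im,d=bot.camera('wrist');cv2.imwrite('pics/w6.png',im)"
```

```text
clock: 11.65
eef_pos: [0.6479, -0.1784, 0.0295]
tool_rot: [0.888, -0.005, 0.006, -0.46]
ft_force: [-0.8, -0.1, 0.7]
grip_width: 0.0556
t 11.65 rack [-153.7  -67.1   29.5] F [-0.8 -0.1  0.7] err [-54.8  -0.2   0.4] w 0.05559957193926019 j [-0.59  1.22  0.87  1.87  0.76  0.73]
t 11.65 turn total deg [ 0.22 -0.02  0.45] rack pos [-153.7  -67.1   29.5]
[-0.005, -0.056, 0.118] [0.0001, -0.0, 0.0003]
[-0.005, -0.056, 0.118] [0.0001, -0.0, 0.0003]
[-0.005, -0.056, 0.118] [0.0001, -0.0, 0.0003]
[-0.005, -0.056, 0.118] [0.0001, -0.0, 0.0003]
[-0.005, -0.055, 0.118] [0.0001, -0.0, 0.0003]
[-0.005, -0.055, 0.118] [0.0001, -0.0, 0.0003]
[-0.005, -0.055, 0.118] [0.0001, -0.0, 0.0003]
[-0.005, -0.055, 0.118] [0.0001, -0.0, 0.0003]
```

View pics/w6.png

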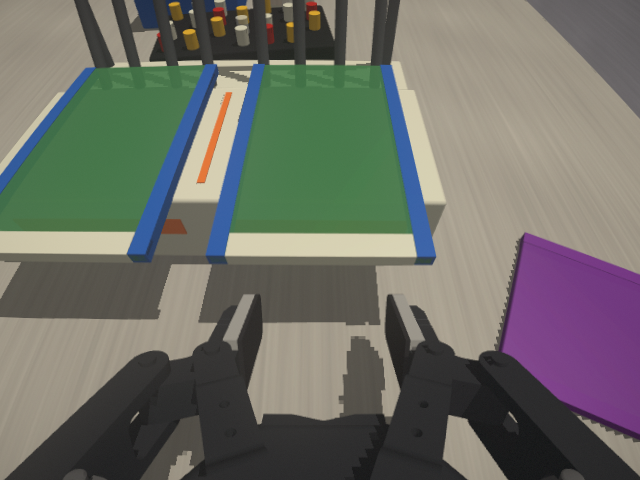

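```bash
python3 -m inch '[[0,0.03,0.1,0,0,0,-0.3],[0,0,0.1,0,0,0,-0.3],[0,-0.1,0.14,0,0,0,-0.3],[0,-0.1,0.14,0,0,0,-0.3],[0,-0.1,0.15,0,0,0,-0.3],[0,-0.1,0.15,0,0,0,-0.3],[0,-0.08,0.16,0,0,0,-0.3],[0,0,0,0,0,0,-0.3]]'
python3 -c "
from plan import *
here()
im,d=bot.camera('wrist');cv2.imwrite('pics/w7.png',im)
im,d=bot.camera('scene');cv2.imwrite('pics/s7.png',cv2.resize(im[150:350,100:400],None,fx=2.5,fy=2.5))"
```

```text
clock: 12.5
eef_pos: [0.6468, -0.1538, 0.0193]
tool_rot: [0.887, -0.007, 0.004, -0.462]
ft_force: [-0.2, -0.0, -0.7]
grip_width: 0.0557
t 12.5 rack [-129.1  -65.4   19.3] F [-0.2 -0.  -0.7] err [-55.    0.1   0.1] w 0.055688869711519644 j [-0.56  1.19  0.77  1.79  0.78  0.76]
```

View pics/w7.png

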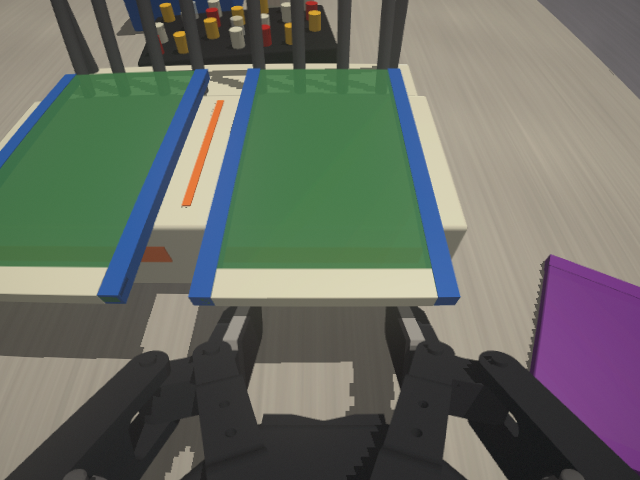

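View pics/s7.png

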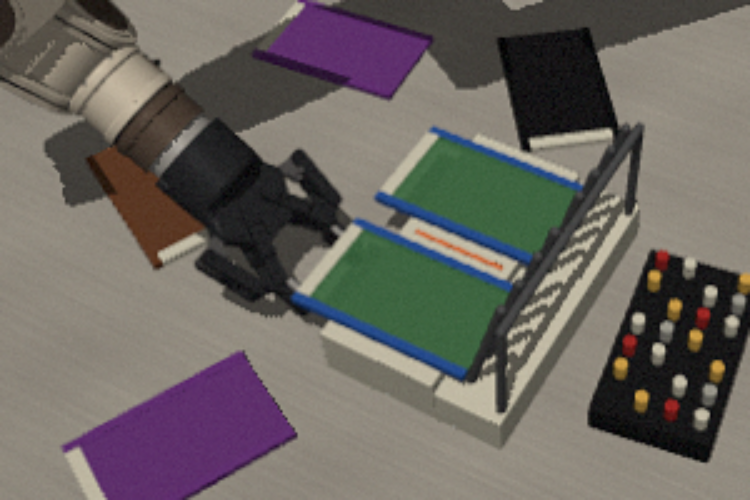

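The fingertips are now under the white band of the far plate, and in the scene crop they reach beneath it at (330,265). I compute the lifting arc about the foot.

```bash
cat > arc.py <<'E'
from plan import *
def arc(phis,th=55,F=(14,42),r=143,start=None):
    t=np.radians(th);o=bot.get_obs();p=inr(o["eef_pos"])[[0,2]] if start is None else np.array(start,float)
    off=np.array([1.4,12.4])
    print("from",p.round(1))
    for f in phis:
        f_=np.radians(f);q=np.array(F)+r*np.array([-np.cos(f_),np.sin(f_)])-off
        d=(q-p)/25;print(f,q.round(1),"y %.3f z %.3f"%(-np.cos(t)*d[0]-np.sin(t)*d[1],np.sin(t)*d[0]-np.cos(t)*d[1]));p=q
E
python3 -c "
from arc import *
arc([-2,2,6,10,14,18,22,26, 30,34,38,42,46,50,54,58, 62,66,70,73,76,79,82,84, 86,88,90,92,94,96,98,100])"
```

```text
from [-129.8   19.4]
-2 [-130.3   24.6] y -0.159 z -0.135
2 [-130.3   34.6] y -0.327 z -0.229
6 [-129.6   44.5] y -0.342 z -0.206
10 [-128.2   54.4] y -0.356 z -0.181
14 [-126.2   64.2] y -0.368 z -0.156
18 [-123.4   73.8] y -0.377 z -0.130
22 [-120.    83.2] y -0.386 z -0.103
26 [-115.9   92.3] y -0.392 z -0.076
30 [-111.2  101.1] y -0.396 z -0.049
34 [-106.   109.6] y -0.399 z -0.021
38 [-100.1  117.6] y -0.399 z 0.007
42 [-93.7 125.3] y -0.398 z 0.035
46 [-86.7 132.5] y -0.394 z 0.062
50 [-79.3 139.1] y -0.389 z 0.090
54 [-71.5 145.3] y -0.382 z 0.117
58 [-63.2 150.9] y -0.373 z 0.143
62 [-54.5 155.9] y -0.362 z 0.169
66 [-45.6 160.2] y -0.349 z 0.194
70 [-36.3 164. ] y -0.335 z 0.217
73 [-29.2 166.4] y -0.241 z 0.178
76 [-22.  168.4] y -0.231 z 0.190
79 [-14.7 170. ] y -0.221 z 0.202
82 [ -7.3 171.2] y -0.210 z 0.214
84 [ -2.3 171.8] y -0.134 z 0.148
86 [  2.6 172.3] y -0.128 z 0.153
88 [  7.6 172.5] y -0.123 z 0.157
90 [ 12.6 172.6] y -0.117 z 0.162
92 [ 17.6 172.5] y -0.112 z 0.166
94 [ 22.6 172.3] y -0.106 z 0.169
96 [ 27.5 171.8] y -0.100 z 0.173
98 [ 32.5 171.2] y -0.094 z 0.176
100 [ 37.4 170.4] y -0.088 z 0.179
```

```bash
python3 -m inch '[[0,-0.16,-0.13,0,0,0,-0.3],[0,-0.33,-0.23,0,0,0,-0.3],[0,-0.34,-0.21,0,0,0,-0.3],[0,-0.36,-0.18,0,0,0,-0.3],[0,-0.37,-0.16,0,0,0,-0.3],[0,-0.38,-0.13,0,0,0,-0.3],[0,-0.39,-0.1,0,0,0,-0.3],[0,-0.2,-0.04,0,0,0,-0.3]]'
python3 -c "
from plan import *
here()
im,d=bot.camera('wrist');cv2.imwrite('pics/w8.png',im)
im,d=bot.camera('scene');cv2.imwrite('pics/s8.png',cv2.resize(im[150:350,100:400],None,fx=2.5,fy=2.5))"
```

```text
clock: 13.4
eef_pos: [0.6474, -0.1424, 0.0897]
tool_rot: [0.887, -0.007, 0.005, -0.461]
ft_force: [-0.0, -2.1, -0.4]
grip_width: 0.0555
t 13.4 rack [-117.7  -65.8   89.7] F [-0.  -2.1 -0.4] err [-55.   -0.    0.1] w 0.05547430210726287 j [-0.55  1.1   0.77  1.86  0.79  0.78]
```

View pics/w8.png

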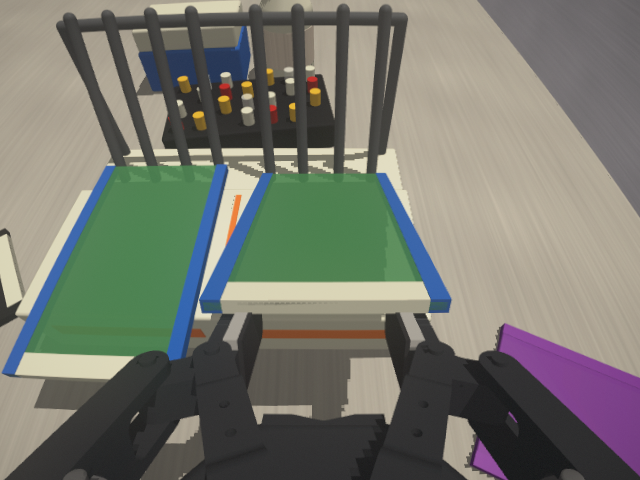

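View pics/s8.png

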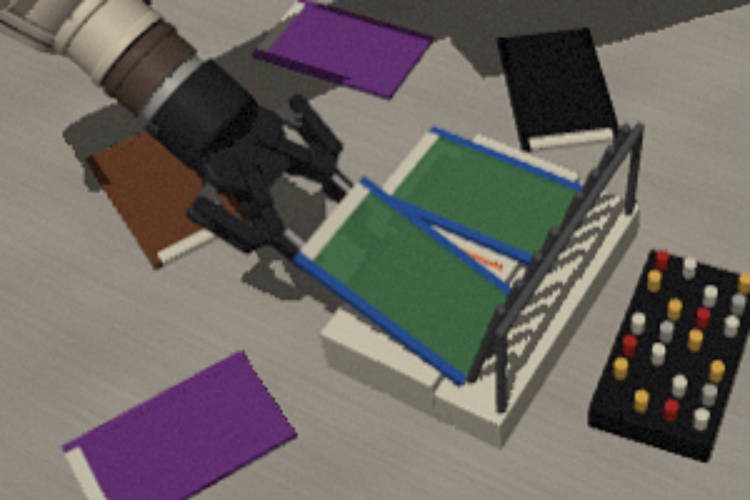

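The far plate's free end is rising evenly on both fingers, with its foot at the bars. I carry on along the arc.

```bash
python3 -m inch '[[0,-0.2,-0.04,0,0,0,-0.3],[0,-0.4,-0.05,0,0,0,-0.3],[0,-0.4,-0.02,0,0,0,-0.3],[0,-0.4,0.01,0,0,0,-0.3],[0,-0.4,0.03,0,0,0,-0.3],[0,-0.39,0.06,0,0,0,-0.3],[0,-0.39,0.09,0,0,0,-0.3],[0,-0.2,0.06,0,0,0,-0.3]]'
python3 -c "
from arc import *
here();arc([54,58, 62,66,70,73,76,79,82])
im,d=bot.camera('wrist');cv2.imwrite('pics/w9.png',im)
im,d=bot.camera('scene');cv2.imwrite('pics/s9.png',cv2.resize(im[150:350,100:400],None,fx=2.5,fy=2.5))"
```

```text
clock: 14.3
eef_pos: [0.648, -0.0989, 0.1442]
tool_rot: [0.887, -0.007, 0.004, -0.462]
ft_force: [-0.7, -0.9, -0.0]
grip_width: 0.0554
t 14.3 rack [-74.2 -65.7 144.2] F [-0.7 -0.9 -0. ] err [-55.   -0.    0.1] w 0.05544299429504237 j [-0.49  0.99  0.68  1.85  0.81  0.84]
from [-74.2 144.2]
54 [-71.5 145.3] y -0.097 z 0.066
58 [-63.2 150.9] y -0.373 z 0.143
62 [-54.5 155.9] y -0.362 z 0.169
66 [-45.6 160.2] y -0.349 z 0.194
70 [-36.3 164. ] y -0.335 z 0.217
73 [-29.2 166.4] y -0.241 z 0.178
76 [-22.  168.4] y -0.231 z 0.190
79 [-14.7 170. ] y -0.221 z 0.202
82 [ -7.3 171.2] y -0.210 z 0.214
```

View pics/w9.png

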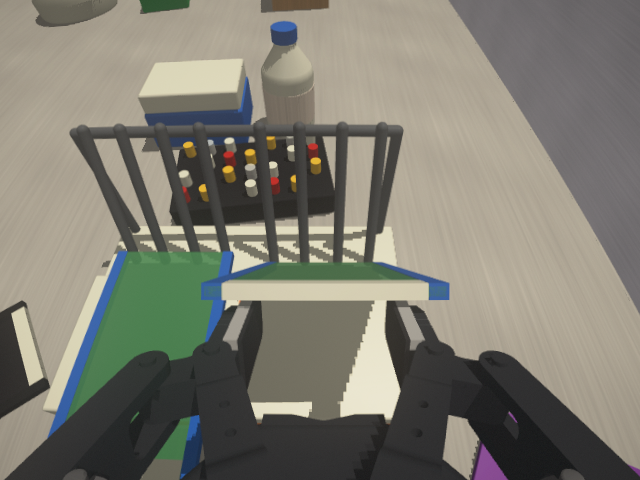

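View pics/s9.png

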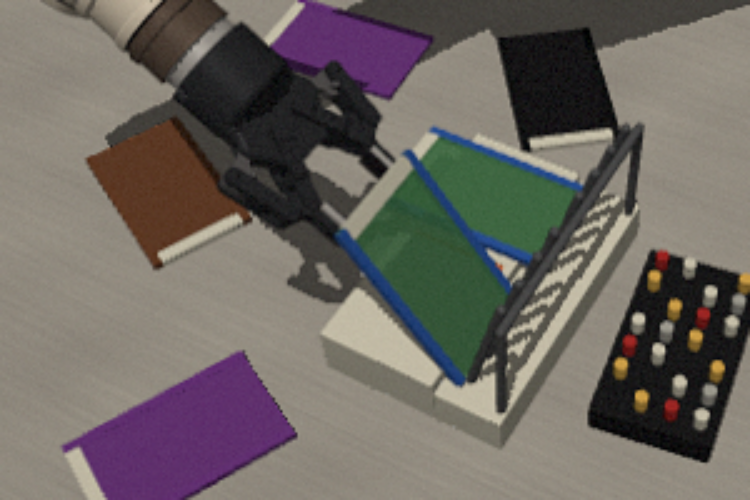

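```bash
python3 -m inch '[[0,-0.14,0.06,0,0,0,-0.3],[0,-0.37,0.14,0,0,0,-0.3],[0,-0.36,0.17,0,0,0,-0.3],[0,-0.35,0.19,0,0,0,-0.3],[0,-0.33,0.22,0,0,0,-0.3],[0,-0.24,0.18,0,0,0,-0.3],[0,-0.23,0.19,0,0,0,-0.3],[0,-0.1,0.1,0,0,0,-0.3]]'
python3 -c "
from arc import *
here();arc([79,82,84, 86,88,90,92,94,96,98,100])
im,d=bot.camera('wrist');cv2.imwrite('pics/w10.png',im)
im,d=bot.camera('scene');cv2.imwrite('pics/s10.png',cv2.resize(im[150:350,100:400],None,fx=2.5,fy=2.5))"
```

```text
clock: 15.2
eef_pos: [0.6488, -0.0428, 0.169]
tool_rot: [0.887, -0.007, 0.004, -0.462]
ft_force: [-0.4, -0.7, -0.0]
grip_width: 0.0556
t 15.2 rack [-18.1 -65.4 169. ] F [-0.4 -0.7 -0. ] err [-55.    0.    0.1] w 0.05556971041400303 j [-0.42  0.89  0.57  1.76  0.85  0.92]
from [-18.1 169. ]
79 [-14.7 170. ] y -0.109 z 0.092
82 [ -7.3 171.2] y -0.210 z 0.214
84 [ -2.3 171.8] y -0.134 z 0.148
86 [  2.6 172.3] y -0.128 z 0.153
88 [  7.6 172.5] y -0.123 z 0.157
90 [ 12.6 172.6] y -0.117 z 0.162
92 [ 17.6 172.5] y -0.112 z 0.166
94 [ 22.6 172.3] y -0.106 z 0.169
96 [ 27.5 171.8] y -0.100 z 0.173
98 [ 32.5 171.2] y -0.094 z 0.176
100 [ 37.4 170.4] y -0.088 z 0.179
```

View pics/w10.png

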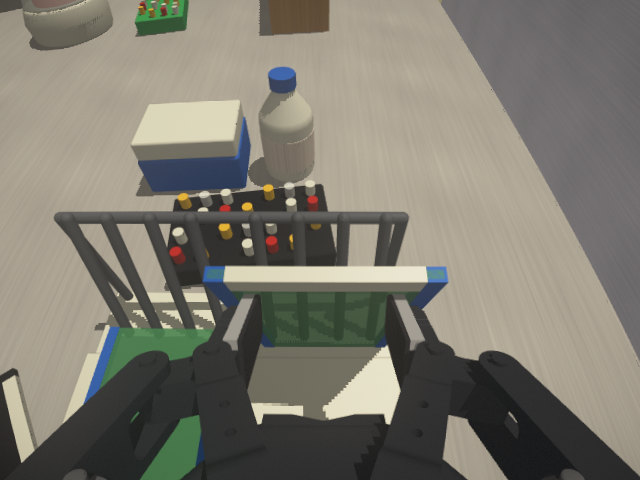

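View pics/s10.png

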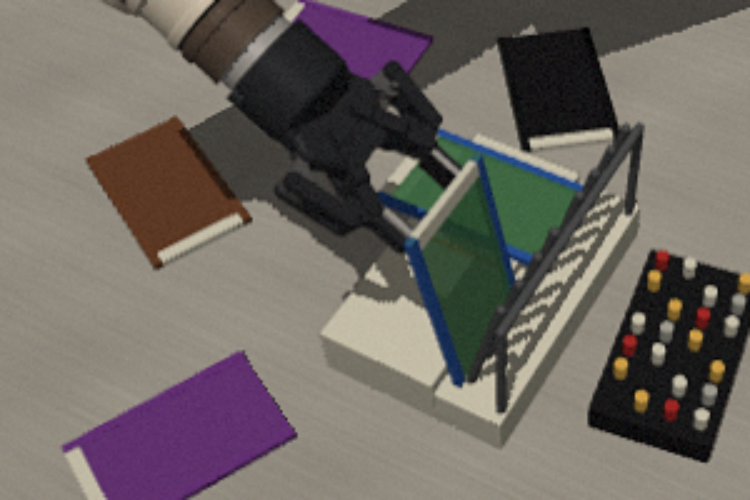

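The plate is nearly upright at about 77°, with its foot at the bars. I bring it past vertical slowly.

```bash
python3 -m inch '[[0,-0.11,0.09,0,0,0,-0.3],[0,-0.21,0.21,0,0,0,-0.3],[0,-0.13,0.15,0,0,0,-0.3],[0,-0.13,0.15,0,0,0,-0.3],[0,-0.12,0.16,0,0,0,-0.3],[0,-0.12,0.16,0,0,0,-0.3],[0,-0.11,0.16,0,0,0,-0.3],[0,-0.1,0.16,0,0,0,-0.3]]'
python3 -m inch '[[0,-0.1,0.16,0,0,0,-0.3],[0,-0.1,0.16,0,0,0,-0.3],[0,-0.08,0.14,0,0,0,-0.3],[0,0,0,0,0,0,-0.3],[0,0,0,0,0,0,-0.3],[0,0,0,0,0,0,-0.3],[0,0,0,0,0,0,-0.3],[0,0,0,0,0,0,-0.3]]'
python3 -c "
from arc import *
here()
im,d=bot.camera('wrist');cv2.imwrite('pics/w11.png',im)
im,d=bot.camera('scene');cv2.imwrite('pics/s11.png',cv2.resize(im[150:350,100:400],None,fx=2.5,fy=2.5))"
```

```text
clock: 16.1
eef_pos: [0.6495, -0.0033, 0.1719]
tool_rot: [0.887, -0.008, 0.004, -0.462]
ft_force: [0.1, 0.2, 0.2]
grip_width: 0.0554
clock: 16.9
eef_pos: [0.6497, 0.0095, 0.1709]
tool_rot: [0.887, -0.008, 0.004, -0.462]
ft_force: [0.1, -0.7, 0.4]
grip_width: 0.0555
t 16.9 rack [ 34.2 -65.4 170.9] F [ 0.1 -0.7  0.4] err [-55.   0.   0.] w 0.055509021425560974 j [-0.35  0.83  0.46  1.64  0.88  1.02]
```

View pics/w11.png

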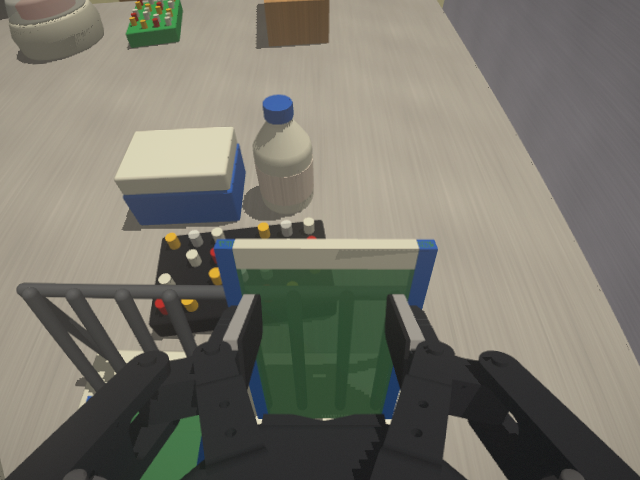

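View pics/s11.png

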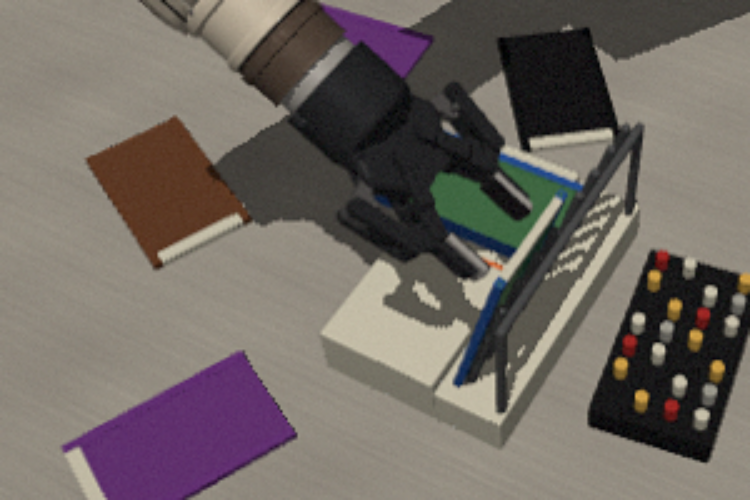

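The far plate is flat against the bars: in the scene crop its top edge lies along the bar from (500,280) to (565,200). I back off and cross to the near plate.

```bash
python3 -m inch '[[0,0.29,-0.41,0,0,0,-0.3],[0,0.57,-0.82,0,0,0,-0.3],[-0.79,0.57,-0.82,0,0,0,-0.3],[-0.79,0.57,-0.82,0,0,0,-0.3],[-0.79,0.57,-0.82,0,0,0,-0.3],[-0.79,0.57,-0.82,0,0,0,-0.3],[-0.79,0.57,-0.82,0,0,0,-0.3],[-0.79,0.57,-0.82,0,0,0,-0.3]]'
python3 -c "
from arc import *
here();plan(w(-195,53.5,32),55,8)
im,d=bot.camera('top');cv2.imwrite('pics/t12.png',im)
im,d=bot.camera('scene');cv2.imwrite('pics/s12.png',cv2.resize(im[150:350,100:400],None,fx=2.5,fy=2.5))"
```

```text
clock: 17.8
eef_pos: [0.5269, -0.1774, 0.1715]
tool_rot: [0.887, -0.008, 0.004, -0.462]
ft_force: [0.0, 0.4, -0.1]
grip_width: 0.0556
t 17.8 rack [-154.9   54.   171.5] F [ 0.   0.4 -0.1] err [-55.  -0.   0.] w 0.05556949766079102 j [-0.68  0.86  0.48  1.91  0.7   0.63]
t 17.8 turn total deg [-0.02  0.01  0.03] rack pos [-154.9   54.   171.5]
[0.002, 0.687, 0.236] [-0.0, 0.0, 0.0]
[0.002, 0.687, 0.236] [-0.0, 0.0, 0.0]
[0.002, 0.687, 0.236] [-0.0, 0.0, 0.0]
[0.002, 0.687, 0.236] [-0.0, 0.0, 0.0]
[0.002, 0.687, 0.236] [-0.0, 0.0, 0.0]
[0.002, 0.687, 0.236] [-0.0, 0.0, 0.0]
[0.002, 0.687, 0.236] [-0.0, 0.0, 0.0]
[0.002, 0.687, 0.236] [-0.0, 0.0, 0.0]
```

View pics/s12.png

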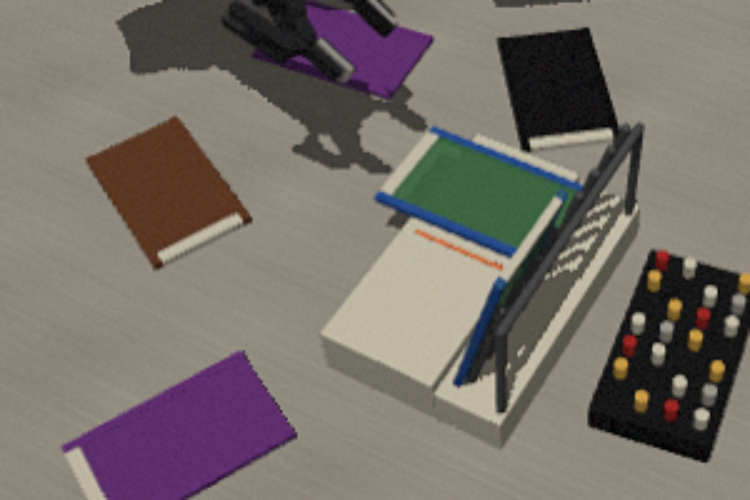

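The far plate stays standing after release. I lower in front of the near plate.

```bash
python3 -m inch '[[0,0.65,0.3,0,0,0,-0.3],[0,0.65,0.3,0,0,0,-0.3],[0,0.65,0.3,0,0,0,-0.3],[0,0.65,0.3,0,0,0,-0.3],[0,0.65,0.3,0,0,0,-0.3],[0,0.65,0.3,0,0,0,-0.3],[0,0.65,0.3,0,0,0,-0.3],[0,0,0,0,0,0,-0.3]]'
python3 -c "
from arc import *
here();plan(w(-129,53.5,20),55,8)
im,d=bot.camera('wrist');cv2.imwrite('pics/w13.png',im)"
```

```text
clock: 18.7
eef_pos: [0.5264, -0.1973, 0.0449]
tool_rot: [0.886, -0.009, 0.002, -0.463]
ft_force: [-0.4, 0.1, -0.3]
grip_width: 0.0554
t 18.7 rack [-174.8   54.1   44.9] F [-0.4  0.1 -0.3] err [-55.2   0.2  -0.1] w 0.05538355422513158 j [-0.71  1.03  0.46  1.75  0.68  0.61]
t 18.7 turn total deg [-0.16  0.17 -0.15] rack pos [-174.8   54.1   44.9]
[0.004, -0.029, 0.259] [-0.0001, 0.0001, -0.0001]
[0.004, -0.029, 0.259] [-0.0001, 0.0001, -0.0001]
[0.004, -0.029, 0.259] [-0.0001, 0.0001, -0.0001]
[0.003, -0.029, 0.259] [-0.0001, 0.0001, -0.0001]
[0.003, -0.029, 0.259] [-0.0001, 0.0001, -0.0001]
[0.003, -0.029, 0.259] [-0.0001, 0.0001, -0.0001]
[0.003, -0.029, 0.259] [-0.0001, 0.0001, -0.0001]
[0.003, -0.029, 0.259] [-0.0001, 0.0001, -0.0001]
```

View pics/w13.png

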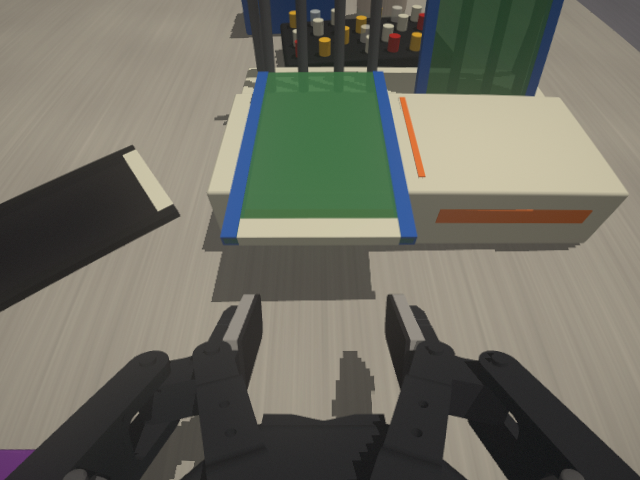

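```bash
python3 -m inch '[[0,0.41,0.29,0,0,0,-0.3],[0,0.41,0.29,0,0,0,-0.3],[0,-0.21,0.3,0,0,0,-0.3],[0,-0.21,0.3,0,0,0,-0.3],[0,-0.21,0.3,0,0,0,-0.3],[0,-0.21,0.3,0,0,0,-0.3],[0,-0.21,0.3,0,0,0,-0.3],[0,0,0,0,0,0,-0.3]]'
python3 -c "
from arc import *
here();arc([-2,2,6,10,14,18,22,26])
im,d=bot.camera('wrist');cv2.imwrite('pics/w14.png',im)"
```

```text
clock: 19.55
eef_pos: [0.5283, -0.1502, 0.0237]
tool_rot: [0.887, -0.007, 0.004, -0.462]
ft_force: [0.3, -0.3, 0.2]
grip_width: 0.0557
t 19.55 rack [-127.7   53.1   23.7] F [ 0.3 -0.3  0.2] err [-55.    0.1   0.1] w 0.0557354625509599 j [-0.65  0.99  0.32  1.61  0.72  0.66]
from [-127.7   23.7]
-2 [-130.3   24.6] y 0.028 z -0.107
2 [-130.3   34.6] y -0.327 z -0.229
6 [-129.6   44.5] y -0.342 z -0.206
10 [-128.2   54.4] y -0.356 z -0.181
14 [-126.2   64.2] y -0.368 z -0.156
18 [-123.4   73.8] y -0.377 z -0.130
22 [-120.    83.2] y -0.386 z -0.103
26 [-115.9   92.3] y -0.392 z -0.076
```

View pics/w14.png

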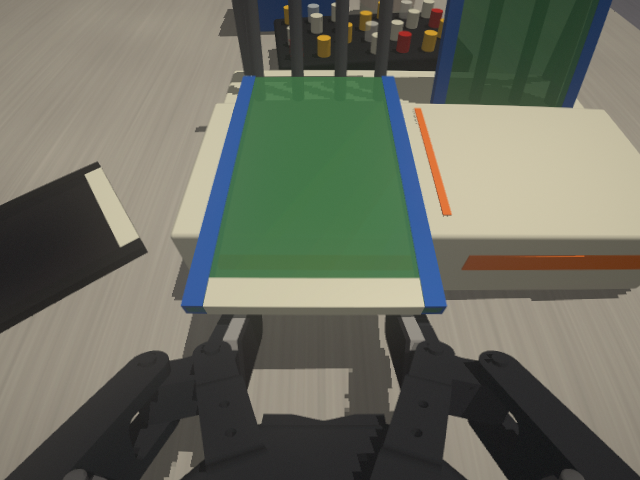

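The tips are under the near plate, centred with the free end from (185,310) to (445,310). I lift along the same arc.

```bash
python3 -m inch '[[0,0.03,-0.11,0,0,0,-0.3],[0,-0.33,-0.23,0,0,0,-0.3],[0,-0.34,-0.21,0,0,0,-0.3],[0,-0.36,-0.18,0,0,0,-0.3],[0,-0.37,-0.16,0,0,0,-0.3],[0,-0.38,-0.13,0,0,0,-0.3],[0,-0.39,-0.1,0,0,0,-0.3],[0,-0.2,-0.04,0,0,0,-0.3]]'
python3 -m inch '[[0,-0.2,-0.04,0,0,0,-0.3],[0,-0.4,-0.05,0,0,0,-0.3],[0,-0.4,-0.02,0,0,0,-0.3],[0,-0.4,0.01,0,0,0,-0.3],[0,-0.4,0.03,0,0,0,-0.3],[0,-0.39,0.06,0,0,0,-0.3],[0,-0.39,0.09,0,0,0,-0.3],[0,-0.2,0.06,0,0,0,-0.3]]'
python3 -c "
from arc import *
here();arc([54,58, 62,66,70,73,76])
im,d=bot.camera('wrist');cv2.imwrite('pics/w15.png',im)
im,d=bot.camera('scene');cv2.imwrite('pics/s15.png',cv2.resize(im[150:350,100:400],None,fx=2.5,fy=2.5))"
```

```text
clock: 20.4
eef_pos: [0.5289, -0.1418, 0.089]
tool_rot: [0.887, -0.007, 0.005, -0.461]
ft_force: [-0.6, -1.7, -0.7]
grip_width: 0.0555
clock: 21.2
eef_pos: [0.5294, -0.0985, 0.1435]
tool_rot: [0.887, -0.007, 0.004, -0.462]
ft_force: [1.2, -1.3, -0.5]
grip_width: 0.0559
t 21.2 rack [-76.   52.9 143.5] F [ 1.2 -1.3 -0.5] err [-55.    0.    0.1] w 0.05586821587236012 j [-0.58  0.79  0.26  1.7   0.76  0.73]
from [-76.  143.5]
54 [-71.5 145.3] y -0.163 z 0.108
58 [-63.2 150.9] y -0.373 z 0.143
62 [-54.5 155.9] y -0.362 z 0.169
66 [-45.6 160.2] y -0.349 z 0.194
70 [-36.3 164. ] y -0.335 z 0.217
73 [-29.2 166.4] y -0.241 z 0.178
76 [-22.  168.4] y -0.231 z 0.190
```

View pics/w15.png

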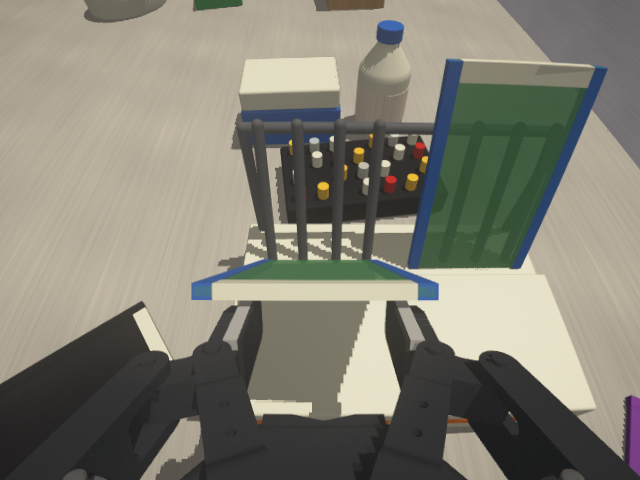

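View pics/s15.png

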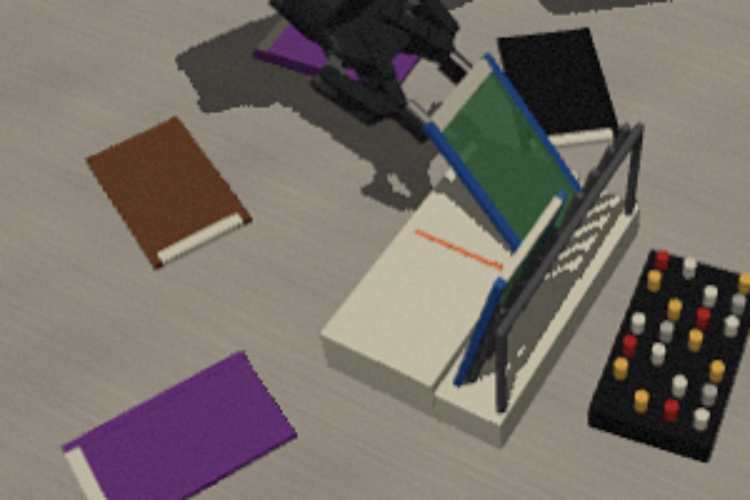

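The near plate comes up straight, at about 50° now, and the far one stands.

```bash
python3 -m inch '[[0,-0.16,0.08,0,0,0,-0.3],[0,-0.37,0.14,0,0,0,-0.3],[0,-0.36,0.17,0,0,0,-0.3],[0,-0.35,0.19,0,0,0,-0.3],[0,-0.33,0.22,0,0,0,-0.3],[0,-0.24,0.18,0,0,0,-0.3],[0,-0.23,0.19,0,0,0,-0.3],[0,-0.1,0.1,0,0,0,-0.3]]'
python3 -c "
from arc import *
here();arc([79,82,84, 86,88,90,92,94,96,98,100])
im,d=bot.camera('wrist');cv2.imwrite('pics/w16.png',im)"
```

```text
clock: 22.1
eef_pos: [0.5303, -0.0418, 0.1686]
tool_rot: [0.887, -0.007, 0.004, -0.462]
ft_force: [0.3, -0.2, 0.5]
grip_width: 0.0557
t 22.1 rack [-19.2  53.1 168.6] F [ 0.3 -0.2  0.5] err [-55.    0.    0.1] w 0.0556835928720686 j [-0.5   0.7   0.16  1.63  0.81  0.82]
from [-19.2 168.6]
79 [-14.7 170. ] y -0.149 z 0.117
82 [ -7.3 171.2] y -0.210 z 0.214
84 [ -2.3 171.8] y -0.134 z 0.148
86 [  2.6 172.3] y -0.128 z 0.153
88 [  7.6 172.5] y -0.123 z 0.157
90 [ 12.6 172.6] y -0.117 z 0.162
92 [ 17.6 172.5] y -0.112 z 0.166
94 [ 22.6 172.3] y -0.106 z 0.169
96 [ 27.5 171.8] y -0.100 z 0.173
98 [ 32.5 171.2] y -0.094 z 0.176
100 [ 37.4 170.4] y -0.088 z 0.179
```

View pics/w16.png

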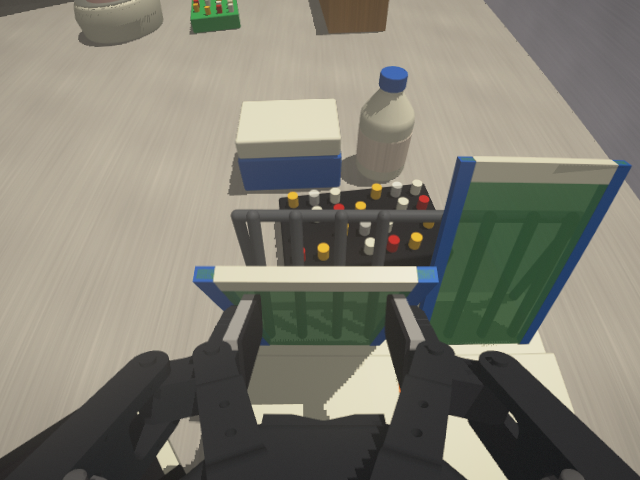

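```bash
python3 -m inch '[[0,-0.13,0.1,0,0,0,-0.3],[0,-0.21,0.21,0,0,0,-0.3],[0,-0.13,0.15,0,0,0,-0.3],[0,-0.13,0.15,0,0,0,-0.3],[0,-0.12,0.16,0,0,0,-0.3],[0,-0.12,0.16,0,0,0,-0.3],[0,-0.11,0.16,0,0,0,-0.3],[0,-0.1,0.16,0,0,0,-0.3]]'
python3 -m inch '[[0,-0.1,0.16,0,0,0,-0.3],[0,-0.1,0.16,0,0,0,-0.3],[0,-0.08,0.14,0,0,0,-0.3],[0,0,0,0,0,0,-0.3],[0,0,0,0,0,0,-0.3],[0,0,0,0,0,0,-0.3],[0,0,0,0,0,0,-0.3],[0,0,0,0,0,0,-0.3]]'
python3 -c "
from arc import *
here()
im,d=bot.camera('wrist');cv2.imwrite('pics/w17.png',im)"
```

```text
clock: 22.95
eef_pos: [0.531, -0.0016, 0.1718]
tool_rot: [0.887, -0.008, 0.004, -0.462]
ft_force: [0.3, 0.4, 0.4]
grip_width: 0.0555
clock: 23.75
eef_pos: [0.5312, 0.0112, 0.1708]
tool_rot: [0.887, -0.008, 0.004, -0.462]
ft_force: [0.5, -0.4, -0.2]
grip_width: 0.0556
t 23.75 rack [ 33.8  53.1 170.8] F [ 0.5 -0.4 -0.2] err [-55.   0.   0.] w 0.055607934182696626 j [-0.42  0.64  0.07  1.52  0.85  0.93]
```

View pics/w17.png

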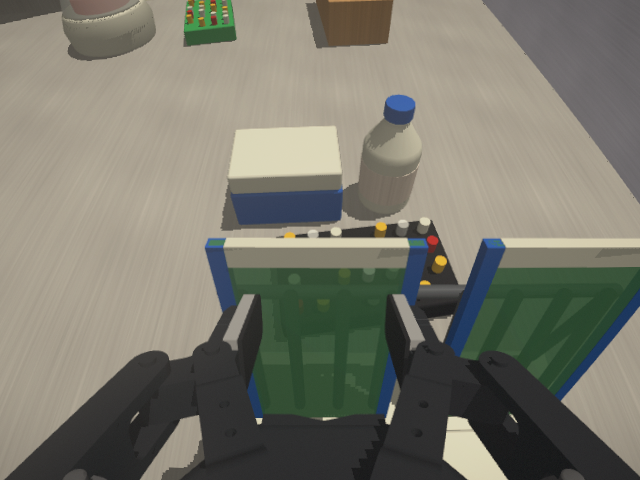

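Both plates lean on the bars with their top edges level at row 240 in the wrist view. I retreat well clear, then check.

```bash
python3 -m inch '[[0,0.29,-0.41,0,0,0,-0.3],[0,0.57,-0.82,0,0,0,-0.3],[0,0.57,-0.82,0,0,0,-0.3],[0,0.57,-0.82,0,0,0,-0.3],[0,0.57,-0.82,0,0,0,-0.3],[0,0.57,-0.82,0,0,0,-0.3],[0,0.3,-0.4,0,0,0,-0.3],[0,0,0,0,0,0,-0.3]]'
python3 - <<'E'
from plan import *
here()
c=bot.get_calibration('wrist');im,d=bot.camera('wrist');cv2.imwrite('pics/w18.png',im)
im2,d2=bot.camera('scene');cv2.imwrite('pics/s18.png',cv2.resize(im2[150:350,100:400],None,fx=2.5,fy=2.5))
im3,_=bot.camera('top');cv2.imwrite('pics/t18.png',cv2.resize(im3[150:310,160:420],None,fx=3,fy=3))
hsv=cv2.cvtColor(im,cv2.COLOR_BGR2HSV)
gm=cv2.inRange(hsv,(45,60,30),(95,255,255));n,l,s,_=cv2.connectedComponentsWithStats(gm)
for i in range(1,n):
    if s[i,4]<1500: continue
    P,px=cloud(c,d,l==i);P=np.array([inr(p) for p in P]);m=P.mean(0);
    for _ in range(3):
        u,S,vt=np.linalg.svd(P-P.mean(0),full_matrices=False);nn=vt[2]*np.sign(-vt[2][0]);k=abs((P-P.mean(0))@nn)<4;P=P[k]
    print(s[i],"n",nn.round(3),"lean deg",np.degrees(np.arcsin(nn[2])).round(1),"yaw",np.degrees(np.arctan2(nn[1],-nn[0])).round(1),"min",P.min(0).round(1),"max",P.max(0).round(1))
E
```

```text
clock: 24.6
eef_pos: [0.5285, -0.1412, 0.1701]
tool_rot: [0.887, -0.009, 0.005, -0.462]
ft_force: [0.3, -0.3, 0.2]
grip_width: 0.0555
t 24.6 rack [-118.7   53.   170.1] F [ 0.3 -0.3  0.2] err [-55.   -0.1  -0.1] w 0.05553249760470858 j [-0.64  0.81  0.38  1.83  0.73  0.68]
[  263    86   112   159 15426] n [-0.965  0.001  0.263] lean deg 15.2 yaw 0.1 min [ 7.9 15.8 41.6] max [ 48.7  96.2 184.6]
[  406    87   134   158 14791] n [-0.965 -0.     0.261] lean deg 15.2 yaw -0.0 min [   7.5 -107.    41.7] max [ 48.6 -25.8 184.7]
```

View pics/w18.png

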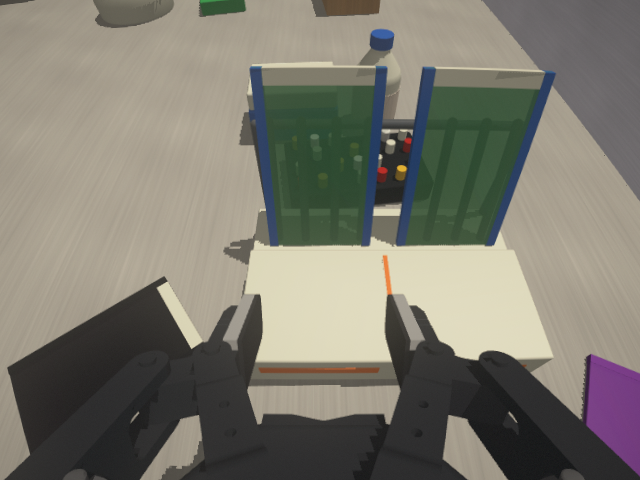

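View pics/s18.png

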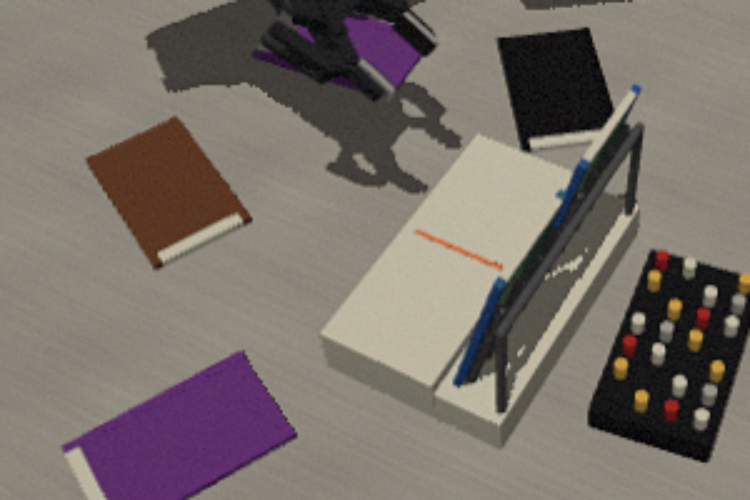

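View pics/t18.png

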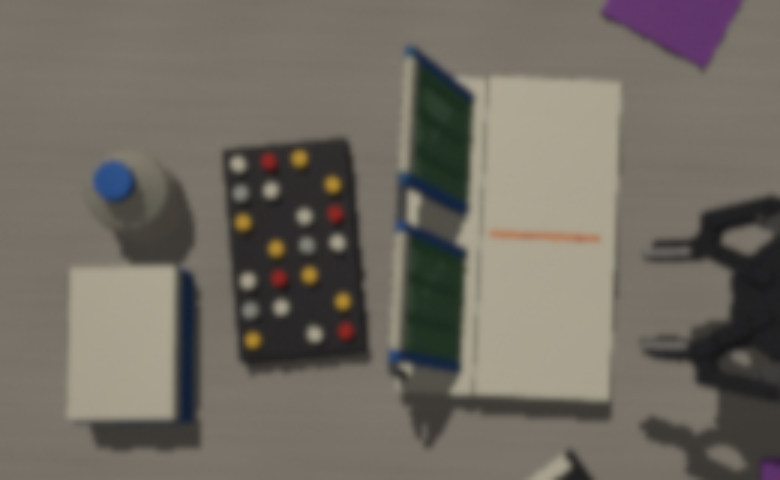

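Both checks are good, so I hand in.

```bash
python3 -c "
from workcell import bot
print(bot.job_done())"
```

```text
the job is handed in; nothing more can be done
None
```

I slid both plates square against the bars; contact force at the stop was 4.5 N for the near plate and 6 N for the far one. I then tipped each one up from beneath its overhanging end with the fingers tilted 55°, so that it fell back onto the bars. I handed the job in at about 25 s of the 54 s allowed.

Last checks, from wrist-camera depth after the fingers had backed off about 15 cm:

| | Near plate | Far plate |
|---|---|---|
| Lean from vertical | 15.2° | 15.2° |
| Turn against the rack's row | 0.1° | 0.0° |
| Foot height (gutter floor is 40 mm) | about 41 mm | about 41 mm |
| Middle of plate along the row (target +60 / -60 mm) | about +56 mm | about -66 mm |

- **Disagreement:** the rack's middle along the row differed by 3 to 5 mm between the wrist and top cameras. Corrected by the wrist view, the plates stand at about +60 and -62 mm. Both readings are well within the 25 mm allowed.
- **Bystanders:** the tube rack, tip box and bottle looked undisturbed in the last pictures, but I did not measure them again.
- **Look-alikes:** the brown, black and purple plates were not touched.

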